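# Click out the scriber's point on the stop block and lay it on its rest

### The arm

A 7-joint arm with a two-finger parallel gripper is mounted at the origin on a cart in front of the work surface, level with it; the furniture and walls round the work are solid. World frame = base frame: x ahead of the robot, y to its left, z up, the work surface at z = 0. Lengths are in m, angles in rad, forces in N, time in s.
With the tool pointing down it reaches from about 0.425 to 0.875 m from the base axis. Payload 4.7 kg.
Tool frame: the origin (TCP) lies where the fingers leave the gripper's body, on its centre line; the fingertips stand 70 mm ahead of it and the grasp point (between the pads) lies 51 mm ahead of it; z points along the fingers, y is the line along which they close (so a half turn about z gives the same grasp; the last joint's range is limited). The gripper opens to 87 mm and grips with 3 to 60 N. Pads are 19 mm wide; open, the fingers measure 117 mm over their backs; the gripper's body (75 mm by 190 mm) begins 51 mm behind the grasp point.
Start: joints at [-1.279, 0.321, -0.07, 1.45, 0.023, 1.371, -0.057], TCP at [0.178, 0.625, 0.292] pointing down, gripper open.
Joint ranges: [-2.86, 2.86], [-0.3, 2.09], [-1.38, 1.24], [0.06, 2.45], [-1.56, 4.7], [0.09, 2.05], [-2.69, 2.69]. Speed limits (rad/s): [2.57, 2.57, 3.14, 3.14, 3.14, 3.14, 3.14].

### API

Orientations are given as a rotation vector (axis times angle).
In Python, from bench import ctrl gives the robot as it stands.
- The arm moves only by the tool drive_tool, never from a script. Its argument "motion" is a list of rows, each a list of 3 entries, a list of its own where there are three numbers: the shift along the tool's x, y, z in cm, then the turn, a rotation vector about the tool's x, y, z in degrees, then the opening, from -1 (shut) to 1 (fully open). In form: [[[x, y, z], [ax, ay, az], claw], ...]. A call has 1 to 12 rows; each row shifts and turns the commanded pose from where the row before left it, along the tool's axes as they then stand; what a row does not reach is not made up. A row lasts 1/8 s, in which the tool goes at most 62.5 mm and 10.7 degrees, less where a joint would pass 70% of its speed; a pose out of reach is approached as far as the arm can. A call with a gripper value outside its range is refused whole. The fingers move at their own pace and stop on an object; "force" is the grip in N (left out, the last holds). Time passes only in rows, so rows that do not move let the fingers close. It gives the time, the measured TCP pose, the force, the opening and the grip force at its end, in the units of the state.
- ctrl.get_state(): the state, without advancing time (a new reading comes with each control period).
- ctrl.get_image(name): name is "side" or "top"; returns the picture (400x640x3 uint8, red, green, blue); there is no depth.
- ctrl.calibration(name): a dict with "K" (3x3 intrinsics, pixels), "distortion" ([k1, k2, p1, p2, k3] as OpenCV has them; the pictures are not rectified), "origin" and "attitude" of the camera in the world. Camera axes: x right, y up, looking along -z (the intrinsics and any distortion apply to the point x, -y, -z); pixel columns grow to the right and rows downward; lengths in m; the calibration is good to about 2 mm. A picture is of the moment at which its call begins. calibration takes no time and is no camera call.
- ctrl.close_job(): hands the job in; it is judged then, once.
The state is a dict: "time": time; "joint_positions": joint angles; "qd": joint speeds; "joint_torque": joint torques, N m; "position": TCP position; "tool_rot": TCP orientation; "ft_force": force on the tool from outside, world axes, zero at the start; "torque": the same for the moment, N m; "grip_width": opening from 0.0 (shut) to 1.0 (fully open); "grip_force": force on a finger pad.
Only numpy, scipy, OpenCV 4.12 (cv2) and the standard library are available. Lean on these libraries where they do the work, as an engineer would, in place of code of your own. Each camera call takes 0.05 s, during which the arm holds its last target. There are 200 camera calls.

### The job

Get the push-button scriber ready for marking out: push its end button fully in against the upright face of the bolted steel stop block, so that the button stays in and the point comes out at the other end. Then lay the scriber centrally across the notches of both uprights of the tool rest and let go of it. Leave the other loose things on the table where they are.

Things in the scene. Friction and masses are not known exactly. Their poses are not given: they have to be found in the camera images.
- scriber_center (a point): Centre of the loose push-button scriber: square aluminium barrel 16 x 16 x 120 mm, about 80 g, lying flat (this point 8 mm up). x runs along the barrel toward the button end, z up. Round button 12 mm thick at +x, its end at x = +75 mm as found; at -x, by the grooves, a tapered nose to x = -76 mm. Pocket clip on top, 2.5 mm high. Grip the barrel across y anywhere along it.
- push_scriber: The scriber as a whole; origin 8 mm below scriber_center, same axes.
- button (a joint): How far the button is pushed into the barrel, in m: 0 as found (15 mm standing out), 0.012 at its end stop (3 mm standing out). It slides along the barrel against about 5 N of friction and a little damping, has no spring and stays where it is left. The thin point comes out of the nose by the same amount.
- button_end (a point): Middle of the button's flat outer end face, on the barrel's axis; moves with the button. Same axes as the scriber.
- stop_face (a point): Centre of the upright working face of the fixed steel stop block: flat, 90 mm wide (y), 55 mm high from the table (this point is 27.5 mm up). The x axis is level and points into the block, so a thing is pushed against the face in the +x direction; z is up. The block is 30 mm thick, with a 12 mm high foot and two bolts behind it.
- stop_block: The fixed stop block; origin at the bottom middle of its working face, axes as stop_face.
- rest_seat (a point): Seat of the fixed bare-steel tool rest, where the scriber's centre comes to lie: midway between two 6 mm thick, 54 mm wide uprights at x = +/-40 mm, 42 mm above the table. x is the way the scriber lies (either way round). Notch floors 34 mm up, 20 mm wide for 8 mm, then flaring to 34 mm wide at the top, 57 mm up. Between them only bolt heads 9 mm high: fingers may go down there.
- stop_angle: Obstacle, not used: a fixed dark angle plate that stands among the work. Its upright plate is 12 mm thick (along its x), 100 mm wide (y) and 150 mm high, at x = -50 mm from this origin; its foot is 100 x 100 x 12 mm, to x = +56 mm, with a sloping rib between. Origin on the table, z up. Carry things over it with more than 150 mm clear below.
- flap_disc_1: Bystander: rust-brown flap disc 114 mm across, 12 mm thick, lying loose on the table; origin at the middle of its underside.
- coupon_1: Bystander: small steel plate blank 45 x 45 x 10 mm with one cut corner, lying loose on the table; origin at the middle of its underside.
- ring_blank_0: Bystander: steel ring 64 mm across, 26 mm high, lying loose on the table; origin at the middle of its underside.
- steel_rule: Bystander: steel rule 18 x 155 x 8 mm, lying loose on the table; origin at the middle of its underside.
- paint_marker: Bystander: paint marker, 135 mm long and 18 mm thick, lying loose on the table; origin at the middle of its underside.
- g_clamp_0: Bystander: G-clamp 140 x 85 x 20 mm, lying loose on the table; origin at the middle of its underside.

How it is judged:
By the outcome, as a careful person would: the job done as asked, in the order asked, and still so for the second after the job is handed in, with the robot touching nothing.
It also fails if it takes over 58 s, if anything falls off the work surface, if the arm or the gripper's body presses on something with over 40 N, if the wrist force passes 120 N, or if a joint passes its speed limit or range.

## Working session

There is one attempt and no reset: what is moved stays moved. The work goes in short steps, Python scripts to look and compute and a tool call to move; the robot and the scene stay as the last step left them, time stands still between calls to the robot, and variables do not carry over. Pictures are saved under pics/ and viewed, at most 10 in all, crops included, and the job is handed in when it is done.

Besides the shell and the picture viewer there is one more tool, called after "Call:" by a JSON object that holds its "fn" and its "kwargs". drive_tool: Moves the arm, as the interface text tells. Its arguments: {"type":"object","properties":{"motion":{"type":"array","items":{"type":"array"}},"force":{"type":"number"}},"required":["motion"]}

```bash
mkdir -p pics; cat > h.py <<'E'
import numpy as np, cv2
from scipy.spatial.transform import Rotation as R
from bench import ctrl
def cam(n):
    c=ctrl.calibration(n); K=np.array(c['K'],float); d=np.array(c['distortion'],float)
    a=np.array(c['attitude'],float)
    Rm=R.from_rotvec(a).as_matrix() if a.size==3 else (a if a.shape==(3,3) else None)
    return K,d,np.array(c['origin'],float),Rm
def ray(n,px):
    K,d,o,Rm=cam(n); p=cv2.undistortPoints(np.array(px,float).reshape(-1,1,2),K,d).reshape(-1,2)
    v=np.c_[p[:,0],-p[:,1],-np.ones(len(p))]@Rm.T
    return o,v
def onz(n,px,z):
    o,v=ray(n,px); return o+v*((z-o[2])/v[:,2])[:,None]
def proj(n,P):
    K,d,o,Rm=cam(n); q=(np.atleast_2d(P)-o)@Rm; q=q*[1,-1,-1]
    return cv2.projectPoints(q,np.zeros(3),np.zeros(3),K,d)[0].reshape(-1,2)
def snap(n,f):
    im=ctrl.get_image(n); cv2.imwrite('pics/'+f,cv2.cvtColor(im,cv2.COLOR_RGB2BGR)); return im
E
python3 - <<'E'
from h import *
for n in('top','side'):
    print(ctrl.calibration(n)); snap(n,n+'0.png')
print(ctrl.get_state())
E
```

```text
{'K': array([[382.02063416,   0.        , 313.41961461],
       [  0.        , 382.02063416, 204.54684366],
       [  0.        ,   0.        ,   1.        ]]), 'distortion': array([0.02074328, 0.        , 0.        , 0.        , 0.        ]), 'origin': array([ 0.37376254, -0.06463319,  1.1608992 ]), 'attitude': array([ 0.12547967, -0.13371787, -1.54192654])}
{'K': array([[442.50809638,   0.        , 318.06020678],
       [  0.        , 442.50809638, 196.17004821],
       [  0.        ,   0.        ,   1.        ]]), 'distortion': array([-0.09004997,  0.        ,  0.        ,  0.        ,  0.        ]), 'origin': array([0.4200882 , 0.99229043, 0.94741955]), 'attitude': array([ 0.07535271, -1.26702142, -2.71521861])}
{'time': 0.1, 'joint_positions': array([-1.27890572,  0.3217667 , -0.07011142,  1.45153686,  0.02259588,
        1.37078974, -0.05688089]), 'qd': array([ 1.35914611e-04, -1.19343850e-03,  8.92211514e-05, -3.58151729e-03,
        9.59218628e-04,  2.29584586e-03, -4.37215967e-04]), 'joint_torque': array([-5.56175837e-04, -4.92569304e+01, -4.05974854e-01, -3.13399279e+01,
       -6.41249889e-02,  3.95427074e-02,  6.79704817e-05]), 'position': array([0.17817351, 0.62472205, 0.2912675 ]), 'tool_rot': array([-4.34818073e-01, -3.11119506e+00,  2.67955820e-03]), 'ft_force': array([-0.87510787, -0.4181575 , -0.38730823]), 'torque': array([-0.05049144, -0.00169716, -0.0534606 ]), 'grip_force': 0.0, 'grip_width': 1.0023498328377074}
```

View pics/top0.png

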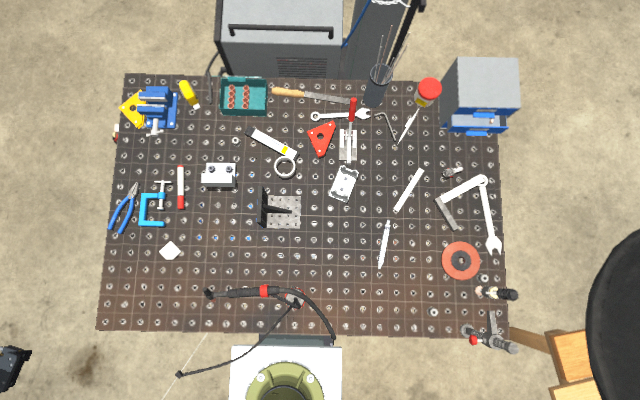

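View pics/side0.png

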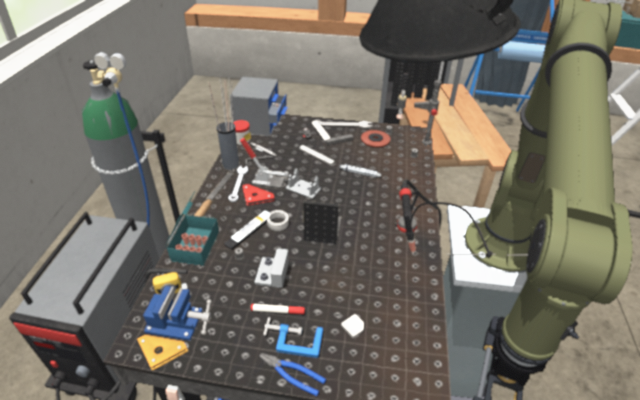

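The top view shows the scriber at about (384,245), the stop block at (219,176), the rest at (344,183) and the angle plate at (280,210), between the block and the rest. I'll zoom in on these.

```bash
python3 - <<'E'
from h import *
t=cv2.imread('pics/top0.png'); s=cv2.imread('pics/side0.png')
def c(im,u,v,w,h,k): return cv2.resize(im[v:v+h,u:u+w],None,fx=k,fy=k,interpolation=cv2.INTER_CUBIC)
a=c(t,360,215,50,60,8);b=c(t,195,155,50,60,8)
cc=c(t,320,160,50,60,8)[:,:]
cv2.imwrite('pics/c1.png',cv2.resize(np.hstack([a[:, :],b])[:480],(800,480)))
d=c(s,330,150,60,40,6.6);e=c(s,280,160,60,40,6.6)
x=np.hstack([cc,np.zeros((480,4,3),np.uint8),cv2.resize(c(s,330,150,60,40,1),(390,260)) [:, :390]  if 0 else np.vstack([c(s,330,155,65,40,6),c(s,280,165,65,40,6)])])
cv2.imwrite('pics/c2.png',x); print(x.shape)
print(onz('top',[[384,245],[219,186],[344,183],[280,210]],0.01))
E
```

```text
(480, 794, 3)
[[ 0.44849971 -0.28321191  0.01      ]
 [ 0.61645555  0.2228264   0.01      ]
 [ 0.63596686 -0.16099946  0.01      ]
 [ 0.54674304  0.03297347  0.01      ]]
```

View pics/c1.png

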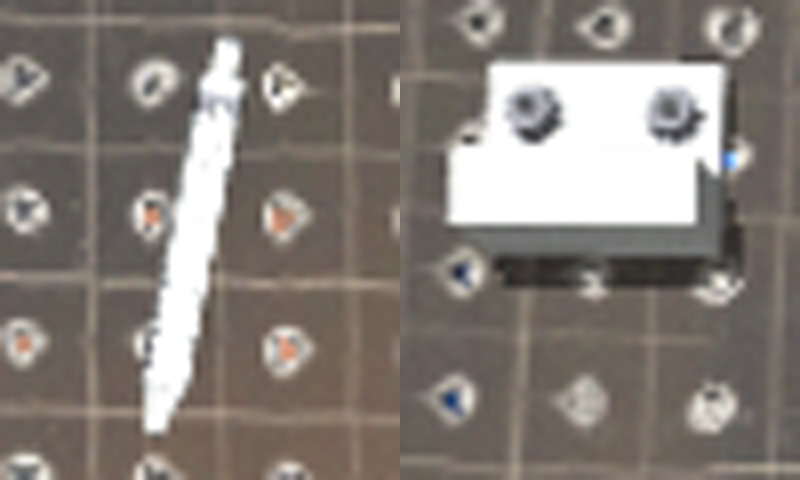

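View pics/c2.png

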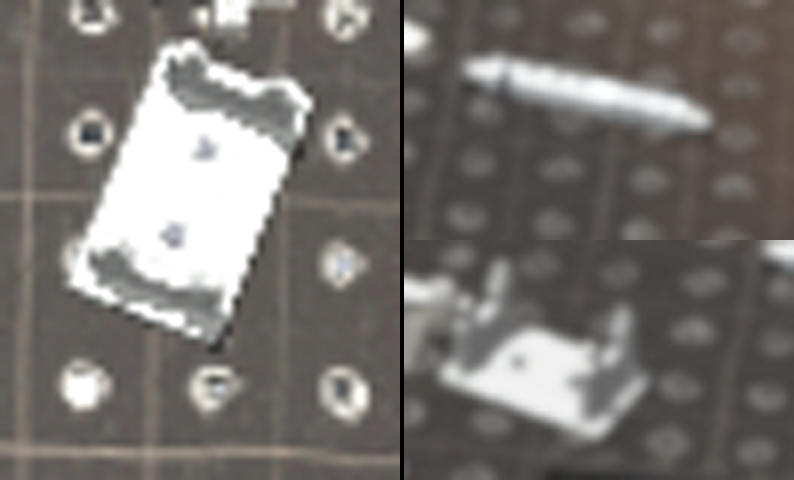

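The upper end of the scriber has a dark ring at about (387,227) and the lower end tapers at about (379,268). I still need to be sure which end is the button, so I'll stretch the highlights.

```bash
python3 - <<'E'
from h import *
def st(im,lo,hi): return (np.clip((im.astype(float)-lo)/(hi-lo),0,1)*255).astype(np.uint8)
t=cv2.imread('pics/top0.png'); s=cv2.imread('pics/side0.png')
a=cv2.resize(st(t[218:272,372:396],150,255),None,fx=10,fy=10,interpolation=cv2.INTER_NEAREST)
b=cv2.resize(st(s[158:182,335:387],120,255),None,fx=10,fy=10,interpolation=cv2.INTER_NEAREST)
x=np.zeros((560,800,3),np.uint8); x[:540,:240]=a; x[:240,260:780]=b
c=cv2.resize(st(t[165:182,330:362],60,255),None,fx=6,fy=6); 
cv2.imwrite('pics/c3.png',x)
E
```

```text
(no output)
```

View pics/c3.png

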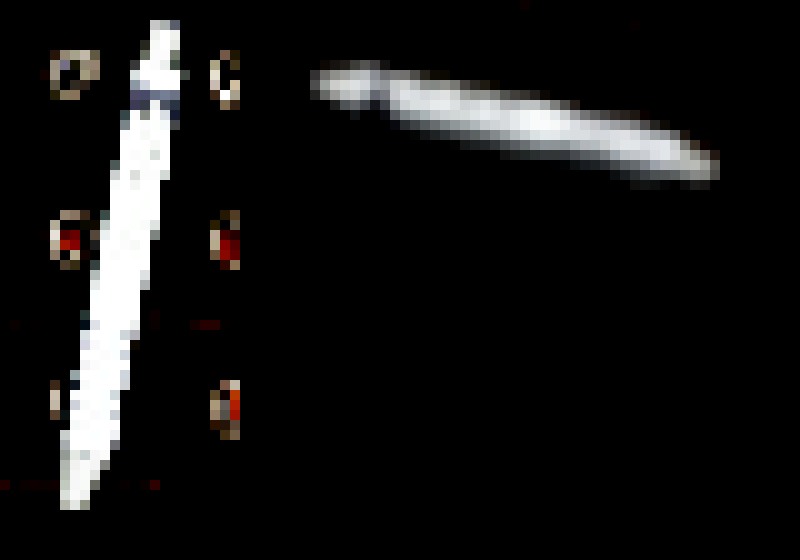

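```bash
python3 - <<'E'
from h import *
from scipy.ndimage import map_coordinates as mc
for n,A,B in(('top',(388.2,220),(379.5,268.5)),('side',(340.7,165.8),(384.5,174.5))):
    im=np.mean([ctrl.get_image(n).astype(float).mean(2) for _ in range(4)],0)
    a,b=onz(n,[A,B],.008); d=(b-a); L=np.linalg.norm(d); d/=L; p=np.cross([0,0,1],d)
    print(n,a.round(4),b.round(4),L,np.degrees(np.arctan2(d[1],d[0])))
    s=np.arange(-.012,L+.012,.003); w=np.arange(-.024,.0241,.001)
    P=a+s[:,None,None]*d+w[None,:,None]*p
    px=proj(n,P.reshape(-1,3)); v=mc(im,[px[:,1],px[:,0]],order=1).reshape(len(s),-1)
    for si,r in zip(s,v):
        bg=np.median(np.r_[r[:6],r[-6:]]); q=np.clip(r-bg-25,0,None); hm=w[r>bg+70]
        print(round(si*1000),'max',int(r.max()),'area mm %.1f'%(q.sum()/(255-bg-25)),'edges',(hm.min()*1000,hm.max()*1000) if len(hm) else '')
E
```

```text
top [ 0.5247 -0.2969  0.008 ] [ 0.3786 -0.2697  0.008 ] 0.14861231382613166 169.47294065197462
-12 max 123 area mm 0.0 edges 
-9 max 137 area mm 0.2 edges 
-6 max 126 area mm 0.0 edges 
-3 max 130 area mm 0.0 edges 
0 max 216 area mm 5.5 edges (np.float64(-3.9999999999999827), np.float64(3.0000000000000235))
3 max 253 area mm 8.5 edges (np.float64(-3.9999999999999827), np.float64(4.000000000000024))
6 max 254 area mm 9.1 edges (np.float64(-3.9999999999999827), np.float64(4.000000000000024))
9 max 253 area mm 9.7 edges (np.float64(-3.9999999999999827), np.float64(17.000000000000036))
12 max 253 area mm 9.0 edges (np.float64(-3.9999999999999827), np.float64(17.000000000000036))
15 max 255 area mm 10.6 edges 
18 max 255 area mm 10.0 edges 
21 max 214 area mm 3.4 edges 
24 max 230 area mm 6.7 edges (np.float64(-0.99999999999998), np.float64(3.0000000000000235))
27 max 251 area mm 10.9 edges (np.float64(-24.0), np.float64(7.000000000000027))
30 max 253 area mm 14.0 edges (np.float64(-7.999999999999987), np.float64(8.000000000000028))
33 max 254 area mm 14.6 edges (np.float64(-7.9999999999
[... 8290 characters left out ...]
991), np.float64(8.000000000000028))
135 max 216 area mm 13.5 edges (np.float64(-13.999999999999991), np.float64(6.000000000000026))
138 max 215 area mm 12.5 edges (np.float64(-13.999999999999991), np.float64(5.000000000000025))
141 max 202 area mm 10.6 edges (np.float64(-13.999999999999991), np.float64(3.0000000000000235))
144 max 174 area mm 7.2 edges (np.float64(-11.99999999999999), np.float64(2.0816681711721685e-14))
147 max 140 area mm 2.7 edges 
150 max 106 area mm 0.1 edges 
153 max 92 area mm 0.0 edges 
156 max 95 area mm 0.0 edges 
159 max 103 area mm 0.0 edges 
162 max 103 area mm 0.0 edges 
165 max 102 area mm 0.0 edges 
168 max 102 area mm 0.0 edges 
171 max 102 area mm 0.0 edges
```

The far end (388,220) keeps a constant width up to a dark collar, so it is the button. The near end (379,268) tapers steadily, so it is the nose. Next I'll fit the stop block and the rest by overlaying models.

```bash
cat > ov.py <<'E'
from h import *
def T(P,c,yaw):
    P=np.array(P,float)/1000; return P@R.from_euler('z',yaw,degrees=True).as_matrix().T+[c[0],c[1],0]
def upr(x): return [[x,-27,0],[x,-27,57],[x,-17,57],[x,-10,42],[x,-10,34],[x,10,34],[x,10,42],[x,17,57],[x,27,57],[x,27,0]]
def models(scr,stp,rst):
    return [(T(upr(43),*rst),(0,0,255)),(T(upr(-43),*rst),(0,200,0)),
     (T([[0,-45,0],[0,-45,55],[0,45,55],[0,45,0],[0,-45,0]],*stp),(0,0,255)),(T([[0,-45,55],[30,-45,55],[30,45,55],[0,45,55]],*stp),(0,200,0)),
     (T([[-60,-8,0],[60,-8,0],[60,8,0],[-60,8,0],[-60,-8,0]],*scr),(0,0,255)),(T([[-76,0,8],[75,0,8]],*scr),(255,0,0)),(T([[-60,-8,16],[60,-8,16],[60,8,16],[-60,8,16],[-60,-8,16]],*scr),(0,200,0))]
def crop(n,f,u,v,w,h,k,M):
    im=cv2.imread(f)[v:v+h,u:u+w]; im=cv2.resize(im,None,fx=k,fy=k,interpolation=cv2.INTER_CUBIC)
    for P,c in M:
        q=(proj(n,P)-[u,v]+.5)*k-.5
        cv2.polylines(im,[np.round(q).astype(np.int32)],False,c,1,cv2.LINE_AA)
    return im
E
python3 - <<'E'
from ov import *
f=lambda u,v,u0,v0:[(u/8-.5+u0),(v/8-.5+v0)]
a=onz('top',[f(50,222,195,155),f(297,222,195,155)],.055); b=onz('top',[f(95,257,195,155),f(320,257,195,155)],0)
print(a,b)
r=onz('top',[f(165,45,320,160),f(310,100,320,160)],.057); print(r)
d=r[0]-r[1]; yaw=np.degrees(np.arctan2(d[1],d[0]))-90; m=r.mean(0); y=np.radians(yaw)
rst=((m[:2]-.042*np.array([np.cos(y),np.sin(y)])),yaw)
d=a[0]-a[1]; sy=np.degrees(np.arctan2(d[1],d[0]))-90
stp=(a.mean(0)[:2],sy); scr=((.4515,-.2815),-11); print(rst,stp)
M=models(scr,stp,rst)
t,s='pics/top0.png','pics/side0.png'
A=np.hstack([crop('top',t,320,158,48,50,6,M),crop('top',t,197,155,44,38,6,M)[:, :].copy() if 0 else cv2.copyMakeBorder(crop('top',t,197,155,44,38,6,M),0,72,0,0,0),crop('top',t,374,216,24,50,6,M)])
B=np.hstack([crop('side',s,280,162,50,44,6,M)[:, :],crop('side',s,250,245,44,44,6,M),crop('side',s,336,155,54,44,4,M)[:264,:] if 0 else cv2.copyMakeBorder(crop('side',s,336,155,50,30,5,M),0,114,0,0,0)])
w=max(A.shape[1],B.shape[1]); X=np.zeros((A.shape[0]+B.shape[0],w,3),np.uint8); X[:A.shape[0],:A.shape[1]]=A; X[A.shape[0]:,:B.shape[1]]=B
cv2.imwrite('pics/o1.png',X[:600,:800]); print(X.shape)
E
```

```text
[[0.61684032 0.26592211 0.055     ]
 [0.61926502 0.17516422 0.055     ]] [[0.61555868 0.26406463 0.        ]
 [0.61785382 0.17739758 0.        ]]
[[ 0.67950293 -0.14488303  0.057     ]
 [ 0.65982505 -0.19904946  0.057     ]]
(array([ 0.63018822, -0.15762527]), np.float64(-19.965351661995598)) (array([0.61805267, 0.22054316]), np.float64(1.5303558102452826))
(564, 814, 3)
```

View pics/o1.png

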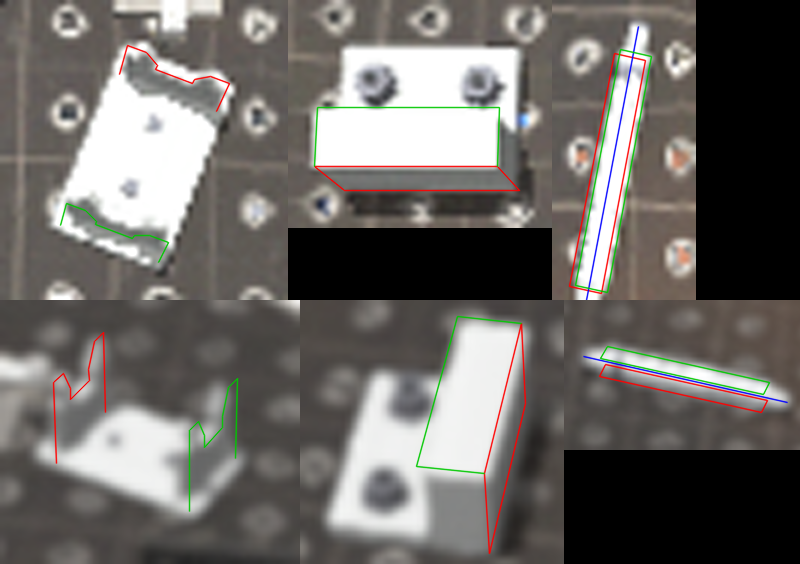

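The stop block and scriber fits are good: the face is at (0.618, 0.2205) with yaw 1.5°, and the scriber is at (0.4515, -0.2815) with yaw -11°. The rest is at about (0.630, -0.158) with yaw -20°, and I'll check it again later. Now I'll start moving.

Call:
{"fn": "drive_tool", "kwargs": {"motion": [[[-4.7,-3.1,0],[0,0,0],1],[[-4.7,-3.1,0],[0,0,0],1],[[-4.7,-3.1,0],[0,0,0],1],[[-4.7,-3.1,0],[0,0,0],1],[[-4.7,-3.1,0],[0,0,0],1],[[-4.7,-3.1,0],[0,0,0],1],[[-4.7,-3.1,0],[0,0,0],1],[[-4.7,-3.1,0],[0,0,0],1],[[-4.7,-3.1,0],[0,0,0],1],[[-4.7,-3.1,0],[0,0,0],1]]}}

```text
time: 1.75
position: [0.5462, 0.1968, 0.2927]
tool_rot: [0.434, 3.111, 0.001]
ft_force: [-0.7, 1.2, -0.5]
grip_width: 0.999
grip_force: 0.0
```

Call:
{"fn": "drive_tool", "kwargs": {"motion": [[[0,0,0],[0,0,10],1],[[0,0,0],[0,0,10],1],[[0,0,0],[0,0,10],1],[[0,0,0],[0,0,10],1],[[0,0,0],[0,0,10],1],[[0,0,0],[0,0,10],1],[[0,0,0],[0,0,10],1],[[0,0,0],[0,0,10],1],[[0,0,0],[0,0,10],1],[[0,0,0],[0,0,10],1],[[0,0,0],[0,0,10],1],[[0,0,0],[0,0,10],1]]}}

```text
time: 3.25
position: [0.5452, 0.1981, 0.2924]
tool_rot: [-2.915, -1.171, -0.0]
ft_force: [0.3, -0.6, 0.6]
grip_width: 1.001
grip_force: 0.0
```

```bash
cat >> h.py <<'E'
def need(tx,ty,tz,yaw):
    s=ctrl.get_state(); Rm=R.from_rotvec(s['tool_rot']).as_matrix(); p=np.array(s['position'])
    Rt=R.from_euler('ZX',[yaw,180],degrees=True).as_matrix()
    dv=np.array([tx,ty,tz])-p
    print('t',round(s['time'],2),'p',p.round(4),'yaw %.2f'%np.degrees(np.arctan2(Rm[1,0],Rm[0,0])),'F',np.round(s['ft_force'],1),'w %.3f gf %.1f'%(s['grip_width'],s['grip_force']))
    print('shift cm (current axes)',(Rm.T@dv*100).round(2),'(target axes)',(Rt.T@dv*100).round(2),'turn deg',np.degrees(R.from_matrix(Rm.T@Rt).as_rotvec()).round(2),'q',np.round(s['joint_positions'],2))
E
python3 -c "
from h import *
need(.4515,-.2815,.15,-11)"
```

```text
t 3.25 p [0.5452 0.1981 0.2924] yaw 43.76 F [ 0.3 -0.6  0.6] w 1.001 gf 0.0
shift cm (current axes) [-39.95  28.16  14.23] (target axes) [-0.05 48.87 14.24] turn deg [-1.000e-02 -2.000e-02  5.476e+01] q [-0.83  0.18  0.5   1.65 -0.09  1.34 -1.13]
```

Call:
{"fn": "drive_tool", "kwargs": {"motion": [[[0,0,0],[0,0,9.1],1],[[0,0,0],[0,0,9.1],1],[[0,0,0],[0,0,9.1],1],[[0,0,0],[0,0,9.1],1],[[0,0,0],[0,0,9.1],1],[[0,0,0],[0,0,9.3],1]]}}

```text
time: 4.0
position: [0.5452, 0.1982, 0.2924]
tool_rot: [-3.127, 0.301, -0.0]
ft_force: [0.3, 0.6, -0.1]
grip_width: 0.999
grip_force: 0.0
```

Call:
{"fn": "drive_tool", "kwargs": {"motion": [[[0,4.9,0],[0,0,0],1],[[0,4.9,0],[0,0,0],1],[[0,4.9,0],[0,0,0],1],[[0,4.9,0],[0,0,0],1],[[0,4.9,0],[0,0,0],1],[[0,4.9,0],[0,0,0],1],[[0,4.9,0],[0,0,0],1],[[0,4.9,0],[0,0,0],1],[[0,4.9,3],[0,0,0],1],[[0,4.8,3],[0,0,0],1],[[0,0,4],[0,0,0],1],[[0,0,4],[0,0,0],1]]}}

```text
time: 5.5
position: [0.4543, -0.2832, 0.1514]
tool_rot: [3.127, -0.296, 0.002]
ft_force: [0.5, 0.5, -0.1]
grip_width: 1.0
grip_force: 0.0
```

```bash
python3 -c "
from h import *
need(.4515,-.2815,.074,-11)"
```

```text
t 5.5 p [ 0.4543 -0.2832  0.1514] yaw -10.81 F [ 0.5  0.5 -0.1] w 1.000 gf 0.0
shift cm (current axes) [-0.31 -0.11  7.74] (target axes) [-0.3  -0.11  7.74] turn deg [ 0.   -0.06  0.19] q [-0.35  0.29  0.98  1.93 -0.28  1.06 -1.01]
```

Call:
{"fn": "drive_tool", "kwargs": {"motion": [[[-0.1,0,2.5],[0,0,0],1],[[-0.1,-0.1,2.5],[0,0,0],0.3],[[-0.1,0,1.7],[0,0,0],0.0],[[0,0,0.9],[0,0,0],-0.3],[[0,0,0],[0,0,0],-0.5],[[0,0,0],[0,0,0],-1],[[0,0,0],[0,0,0],-1],[[0,0,0],[0,0,0],-1],[[0,0,0],[0,0,0],-1],[[0,0,0],[0,0,0],-1]], "force": 40}}

```text
time: 6.75
position: [0.4517, -0.2808, 0.0765]
tool_rot: [-3.128, 0.293, -0.001]
ft_force: [-0.3, -0.3, 1.9]
grip_width: 0.178
grip_force: 40.0
```

```bash
python3 -c "
from h import *
need(.4515,-.2815,.074,-11)"
```

```text
t 6.75 p [ 0.4517 -0.2808  0.0765] yaw -10.71 F [-0.3 -0.3  1.9] w 0.178 gf 40.0
shift cm (current axes) [-0.01  0.07  0.25] (target axes) [-0.01  0.07  0.25] turn deg [-0.01 -0.02  0.29] q [-0.27  0.41  0.9   1.99 -0.4   0.93 -0.92]
```

Call:
{"fn": "drive_tool", "kwargs": {"motion": [[[0,0,0],[0,0,0],-0.3],[[0,0,0],[0,0,0],-0.3],[[0,0,0.3],[0,0,0],-0.3],[[0,0,0.1],[0,0,0],-0.3],[[0,0,0],[0,0,0],-0.3],[[0,0,0],[0,0,0],-1],[[0,0,0],[0,0,0],-1],[[0,0,0],[0,0,0],-1],[[0,0,0],[0,0,0],-1]], "force": 45}}

```text
time: 7.88
position: [0.4516, -0.2808, 0.0723]
tool_rot: [-3.128, 0.293, -0.0]
ft_force: [-0.3, 0.2, -0.1]
grip_width: 0.181
grip_force: 45.0
```

Call:
{"fn": "drive_tool", "kwargs": {"motion": [[[0,0,-1],[0,0,0],-1],[[0,0,-4],[0,0,0],-1],[[0,0,-5],[0,0,0],-1],[[0,0,-5],[0,0,0],-1],[[0,0,-5],[0,0,0],-1],[[0,0,-3],[0,0,0],-1],[[0,0,-1],[0,0,0],-1]]}}

```text
time: 8.75
position: [0.4519, -0.2815, 0.3142]
tool_rot: [-3.127, 0.294, -0.006]
ft_force: [-0.1, 0.0, -1.8]
grip_width: 0.176
grip_force: 45.0
```

```bash
python3 - <<'E'
from h import *
need(.50,.21,.31,1.5)
snap('top','t1.png');snap('side','s1.png')
s=ctrl.get_state(); c=np.array(s['position'])-[0,0,.066]
u,v=proj('top',c)[0].astype(int); a,b=proj('side',c)[0].astype(int); print(u,v,a,b)
A=cv2.imread('pics/t1.png')[v-40:v+40,u-30:u+30]; B=cv2.imread('pics/s1.png')[b-25:b+45,a-45:a+45]
k=6; A=cv2.resize(A,(360,480),interpolation=cv2.INTER_CUBIC); B=cv2.resize(B,(432,336),interpolation=cv2.INTER_CUBIC)
X=np.zeros((480,800,3),np.uint8);X[:,:360]=A;X[:336,365:797]=B;cv2.imwrite('pics/v1.png',X)
E
```

```text
t 8.75 p [ 0.4519 -0.2815  0.3142] yaw -10.73 F [-0.1  0.  -1.8] w 0.176 gf 45.0
shift cm (current axes) [ -4.43 -49.18   0.44] (target axes) [  6.1  -49.     0.42] turn deg [ -0.02  -0.2  -12.23] q [-0.5   0.07  1.07  1.74 -0.06  1.36 -1.18]
401 237 364 111
```

View pics/v1.png

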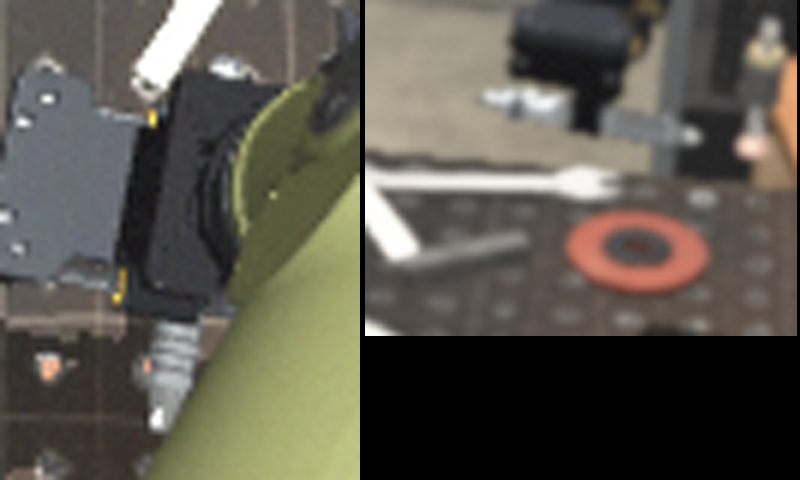

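The grooves and the tapered nose are at the robot-side end, near (170,340) in the crop. The button therefore points away in +x, and the scriber is level in the grip. I'll carry it to the stop.

Call:
{"fn": "drive_tool", "kwargs": {"motion": [[[0,0,0],[0,0,-6.1],-1],[[0,0,0],[0,0,-6.1],-1],[[0.74,-5,0],[0,0,0],-1],[[0.74,-5,0],[0,0,0],-1],[[0.74,-5,0],[0,0,0],-1],[[0.74,-5,0],[0,0,0],-1],[[0.74,-5,0],[0,0,0],-1],[[0.74,-5,0],[0,0,0],-1],[[0.74,-5,0],[0,0,0],-1],[[0.74,-5,0],[0,0,0],-1],[[0.74,-5,0],[0,0,0],-1],[[0.74,-4.8,0],[0,0,0],-1]]}}

```text
time: 10.35
position: [0.5119, 0.2202, 0.3098]
tool_rot: [3.139, 0.041, -0.005]
ft_force: [1.6, -0.2, -0.1]
grip_width: 0.18
grip_force: 45.0
```

```bash
python3 -c "
from h import *
need(.513,.218,.095,1.5)"
```

```text
t 10.35 p [0.5119 0.2202 0.3098] yaw 1.48 F [ 1.6 -0.2 -0.1] w 0.180 gf 45.0
shift cm (current axes) [ 0.17  0.18 21.48] (target axes) [ 0.1   0.23 21.48] turn deg [ 0.11  0.19 -0.02] q [-0.96  0.12  0.55  1.68 -0.06  1.37 -1.94]
```

Call:
{"fn": "drive_tool", "kwargs": {"motion": [[[0,0,4],[0,0,0],-1],[[0,0.1,5],[0,0,0],-1],[[0,0.1,5],[0,0,0],-1],[[0,0,4.5],[0,0,0],-1],[[0,0,2],[0,0,0],-1],[[0,0,1],[0,0,0],-1],[[0,0,0],[0,0,0],-1]], "force": 60}}

```text
time: 11.22
position: [0.512, 0.2163, 0.0961]
tool_rot: [3.14, 0.04, -0.003]
ft_force: [-1.0, -0.4, -0.2]
grip_width: 0.183
grip_force: 60.0
```

```bash
python3 -c "
from h import *
need(.543,.2185,.095,1.5)"
```

```text
t 11.22 p [0.512  0.2163 0.0961] yaw 1.46 F [-1.  -0.4 -0.2] w 0.183 gf 60.0
shift cm (current axes) [ 3.1  -0.14  0.1 ] (target axes) [ 3.1  -0.13  0.11] turn deg [ 0.08  0.11 -0.04] q [-0.9   0.33  0.52  1.91 -0.2   0.95 -1.83]
```

Call:
{"fn": "drive_tool", "kwargs": {"motion": [[[1,-0.2,0],[0,0,0],-1],[[1,0,0],[0,0,0],-1],[[0.5,0,0],[0,0,0],-1],[[0.2,0,0],[0,0,0],-1],[[0.2,0,0],[0,0,0],-1]]}}

```text
time: 11.85
position: [0.5406, 0.2196, 0.097]
tool_rot: [3.141, 0.041, -0.004]
ft_force: [-4.7, 0.4, 1.0]
grip_width: 0.178
grip_force: 60.0
```

Call:
{"fn": "drive_tool", "kwargs": {"motion": [[[0.2,0,0],[0,0,0],-1],[[0.2,0,0],[0,0,0],-1],[[0.2,0,0],[0,0,0],-1]]}}

```text
time: 12.22
position: [0.5461, 0.2198, 0.0968]
tool_rot: [3.141, 0.041, -0.006]
ft_force: [-5.6, -0.2, 1.2]
grip_width: 0.18
grip_force: 60.0
```

Call:
{"fn": "drive_tool", "kwargs": {"motion": [[[0.2,0,0],[0,0,0],-1],[[0.2,0,0],[0,0,0],-1]]}}

```text
time: 12.48
position: [0.5501, 0.2199, 0.0968]
tool_rot: [3.141, 0.041, -0.006]
ft_force: [-5.6, -0.7, 1.6]
grip_width: 0.178
grip_force: 60.0
```

Call:
{"fn": "drive_tool", "kwargs": {"motion": [[[0.15,0,0],[0,0,0],-1],[[0,0,0],[0,0,0],-1]]}}

```text
time: 12.72
position: [0.552, 0.2199, 0.0969]
tool_rot: [3.141, 0.041, -0.004]
ft_force: [-4.9, -1.4, 1.0]
grip_width: 0.18
grip_force: 60.0
```

Call:
{"fn": "drive_tool", "kwargs": {"motion": [[[0.15,0,0],[0,0,0],-1],[[0,0,0],[0,0,0],-1]]}}

```text
time: 12.98
position: [0.5528, 0.22, 0.0966]
tool_rot: [3.141, 0.041, -0.007]
ft_force: [-6.2, -0.8, 1.4]
grip_width: 0.173
grip_force: 60.0
```

Call:
{"fn": "drive_tool", "kwargs": {"motion": [[[0.15,0,0],[0,0,0],-1],[[0,0,0],[0,0,0],-1]]}}

```text
time: 13.22
position: [0.5531, 0.22, 0.0964]
tool_rot: [3.14, 0.042, -0.011]
ft_force: [-9.9, -1.1, 4.5]
grip_width: 0.176
grip_force: 60.0
```

Call:
{"fn": "drive_tool", "kwargs": {"motion": [[[0.15,0,0],[0,0,0],-1],[[0,0,0],[0,0,0],-1]]}}

```text
time: 13.48
position: [0.5533, 0.2201, 0.0961]
tool_rot: [3.14, 0.042, -0.016]
ft_force: [-14.1, -1.6, 5.1]
grip_width: 0.175
grip_force: 60.0
```

Call:
{"fn": "drive_tool", "kwargs": {"motion": [[[0.2,0,0],[0,0,0],-1],[[0,0,0],[0,0,0],-1]]}}

```text
time: 13.72
position: [0.5536, 0.2202, 0.0957]
tool_rot: [3.14, 0.042, -0.023]
ft_force: [-17.9, -1.9, 9.1]
grip_width: 0.172
grip_force: 60.0
```

Call:
{"fn": "drive_tool", "kwargs": {"motion": [[[-0.8,0,0],[0,0,0],-1],[[-1,0,0],[0,0,0],-1],[[-2,0,0],[0,0,0],-1],[[-2,0,-2],[0,0,0],-1],[[0,0,-5],[0,0,0],-1],[[0,0,-5],[0,0,0],-1],[[0,0,-5],[0,0,0],-1],[[0,0,-4],[0,0,0],-1],[[0,0,-1],[0,0,0],-1]]}}

```text
time: 14.85
position: [0.5031, 0.2188, 0.3205]
tool_rot: [-3.137, -0.04, -0.009]
ft_force: [0.4, 0.1, -1.1]
grip_width: 0.176
grip_force: 60.0
```

```bash
python3 - <<'E'
from ov import *
y=np.radians(-20); c=np.array([.630,-.1576])+.0015*np.array([np.cos(y),np.sin(y)]); print(c)
need(c[0],c[1],.31,-20)
snap('top','t2.png');snap('side','s2.png')
s=ctrl.get_state(); p=np.array(s['position'])-[0,0,.065]
a,b=proj('side',p)[0].astype(int); B=cv2.imread('pics/s2.png')[b-30:b+30,a-50:a+50]; B=cv2.resize(B,None,fx=4,fy=4,interpolation=cv2.INTER_CUBIC)
M=[(T(upr(x),c,-20),k) for x,k in((43,(0,0,255)),(37,(0,128,255)),(-37,(0,200,0)),(-43,(255,200,0)))]
A=crop('side','pics/side0.png',280,160,50,50,8,M)
X=np.zeros((400,800,3),np.uint8);X[:,:400]=A;X[:240,400:]=B;cv2.imwrite('pics/v2.png',X)
E
```

```text
[ 0.63140954 -0.15811303]
t 14.85 p [0.5031 0.2188 0.3205] yaw 1.46 F [ 0.4  0.1 -1.1] w 0.176 gf 60.0
shift cm (current axes) [11.86 38.01  0.98] (target axes) [24.95 31.03  1.05] turn deg [-0.28 -0.3  21.46] q [-0.98  0.09  0.56  1.69 -0.05  1.37 -1.96]
```

View pics/v2.png

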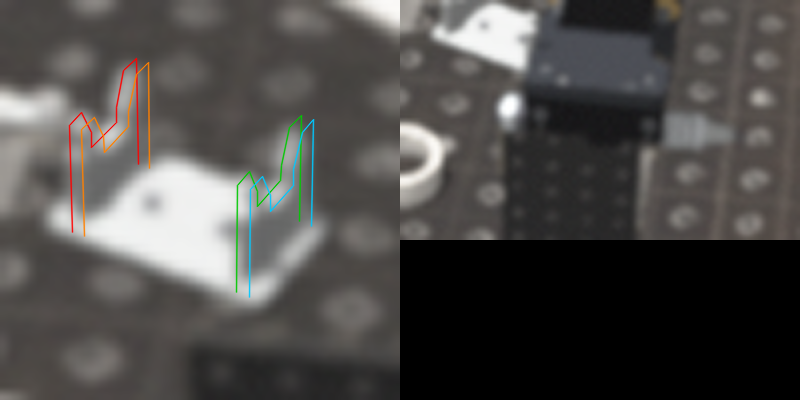

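The side overlay of the rest is about 1 px off. I'll cross-check its centre from the bolt heads at crop c2 (205,148) and (173,235), and from the base outline.

```bash
python3 - <<'E'
from h import *
f=lambda P,u0,v0:[(u/8-.5+u0+.0,v/8-.5+v0) for u,v in P]
b=onz('top',f([(205,148),(173,235)],320,160),.009); print('bolts',b.round(4),b.mean(0).round(4),np.degrees(np.arctan2(*(b[0]-b[1])[[1,0]])))
print('side bolt',onz('side',f([(152,203)],280,160),.009).round(4))
# base outline near corners + sides (z~3mm)
t=onz('top',f([(75,285),(220,340),(300,130)],320,160),.003); print('base',t.round(4))
s=onz('side',f([(48,222),(252,302),(325,228)],280,160),.003); print('side base L,bottom,right',s.round(4))
E
```

```text
bolts [[ 0.6521 -0.1644  0.009 ]
 [ 0.6174 -0.1524  0.009 ]] [ 0.6348 -0.1584  0.009 ] -19.008842382636267
side bolt [[ 0.6495 -0.1618  0.009 ]]
base [[ 0.598  -0.1153  0.003 ]
 [ 0.5779 -0.1715  0.003 ]
 [ 0.6617 -0.2018  0.003 ]]
side base L,bottom,right [[ 0.692  -0.1489  0.003 ]
 [ 0.5981 -0.1117  0.003 ]
 [ 0.5755 -0.1649  0.003 ]]
```

The bolts and base edges from both cameras agree on a rest centre of about (0.634, -0.158) with yaw -20°. Carrying the scriber there.

Call:
{"fn": "drive_tool", "kwargs": {"motion": [[[0,0,0],[0,0,10.7],-1],[[0,0,0],[0,0,10.7],-1],[[2.8,3.4,0],[0,0,0],-1],[[2.8,3.4,0],[0,0,0],-1],[[2.8,3.4,0],[0,0,0],-1],[[2.8,3.4,0],[0,0,0],-1],[[2.8,3.4,0],[0,0,0],-1],[[2.8,3.4,0],[0,0,0],-1],[[2.8,3.4,0],[0,0,0],-1],[[2.8,3.4,0],[0,0,0],-1],[[2.8,3.4,0],[0,0,0],-1],[[0,0,0],[0,0,0],-1]]}}

```text
time: 16.45
position: [0.633, -0.1602, 0.3144]
tool_rot: [3.088, -0.555, -0.005]
ft_force: [0.7, -0.2, -1.0]
grip_width: 0.175
grip_force: 60.0
```

```bash
python3 -c "
from h import *
need(.6342,-.158,.145,-20)"
```

```text
t 16.45 p [ 0.633  -0.1602  0.3144] yaw -20.37 F [ 0.7 -0.2 -1. ] w 0.175 gf 60.0
shift cm (current axes) [ 0.08 -0.33 16.94] (target axes) [ 0.04 -0.25 16.94] turn deg [ 0.28  0.15 -0.37] q [-0.4   0.4   0.82  1.43 -0.29  1.44 -1.51]
```

Call:
{"fn": "drive_tool", "kwargs": {"motion": [[[0,-0.2,4],[0.3,0,-0.4],-1],[[0,0,5],[0,0,0],-1],[[0,0,4.5],[0,0,0],-1],[[0,0,2.5],[0,0,0],-1],[[0,0,1],[0,0,0],-1],[[0,0,0],[0,0,0],-1]]}}

```text
time: 17.2
position: [0.6348, -0.1518, 0.1464]
tool_rot: [-3.091, 0.531, 0.001]
ft_force: [-0.4, -0.1, -0.7]
grip_width: 0.178
grip_force: 60.0
```

```bash
python3 - <<'E'
from ov import *
need(.6342,-.158,.107,-20)
c=(.6342,-.158); snap('side','s3.png'); snap('top','t3.png')
s=ctrl.get_state(); p=np.array(s['position']); z=(p[2]-.065)*1000
M=[(T(upr(x),c,-20),k) for x,k in((40,(0,0,255)),(-40,(255,200,0)))]+[(T([[-60,-8,z+8],[60,-8,z+8],[60,8,z+8],[-60,8,z+8],[-60,-8,z+8]],p[:2],-20),(0,255,0)),(T([[-88,0,z],[63,0,z]],p[:2],-20),(255,0,255))]
A=crop('side','pics/s3.png',270,130,80,75,5,M); B=crop('side','pics/s3.png',270,130,80,75,5,[])
cv2.imwrite('pics/v3.png',np.hstack([A,B]))
E
```

```text
t 17.2 p [ 0.6348 -0.1518  0.1464] yaw -19.49 F [-0.4 -0.1 -0.7] w 0.178 gf 60.0
shift cm (current axes) [0.16 0.63 3.93] (target axes) [0.16 0.61 3.94] turn deg [-0.28  0.09  0.51] q [-0.37  0.52  0.75  1.63 -0.39  1.14 -1.43]
```

View pics/v3.png

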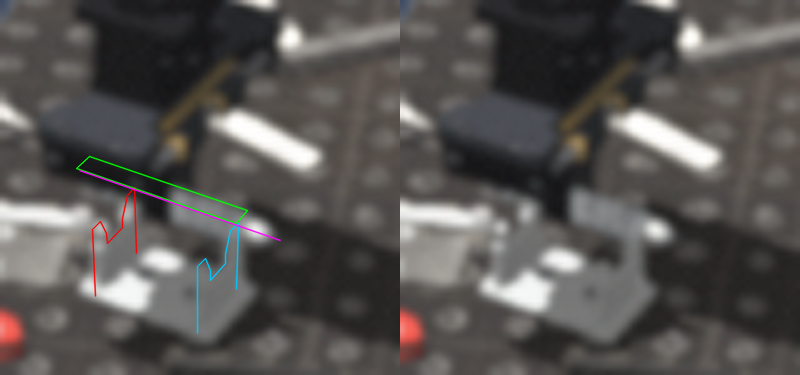

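The rest model now matches the side picture, with the horns at (293,168) and (317,175). The scriber's barrel and nose also lie where the model predicts, so it is level. I'll correct the 6 mm lateral offset.

Call:
{"fn": "drive_tool", "kwargs": {"motion": [[[0.1,0.5,0],[0,0,0.4],-1],[[0,0,0],[0,0,0],-1],[[0,0,0],[0,0,0],-1]]}}

```text
time: 17.68
position: [0.6347, -0.1576, 0.1477]
tool_rot: [-3.089, 0.543, -0.003]
ft_force: [-0.1, 0.7, -1.1]
grip_width: 0.174
grip_force: 60.0
```

```bash
python3 -c "
from h import *
need(.6342,-.158,.107,-20)"
```

```text
t 17.68 p [ 0.6347 -0.1576  0.1477] yaw -19.94 F [-0.1  0.7 -1.1] w 0.174 gf 60.0
shift cm (current axes) [-0.04  0.07  4.07] (target axes) [-0.03  0.05  4.07] turn deg [-0.32 -0.04  0.07] q [-0.37  0.52  0.76  1.63 -0.39  1.15 -1.43]
```

Good. I'll lower it in steps and watch the force.

Call:
{"fn": "drive_tool", "kwargs": {"motion": [[[0,0,1],[0,0,0],-1],[[0,0,1],[0,0,0],-1],[[0,0,0.8],[0,0,0],-1],[[0,0,0.5],[0,0,0],-1],[[0,0,0.3],[0,0,0],-1],[[0,0,0],[0,0,0],-1]]}}

```text
time: 18.42
position: [0.6342, -0.1577, 0.1114]
tool_rot: [-3.089, 0.544, 0.0]
ft_force: [-2.1, -0.1, 5.7]
grip_width: 0.176
grip_force: 60.0
```

Call:
{"fn": "drive_tool", "kwargs": {"motion": [[[0,0,0.2],[0,0,0],-1],[[0,0,0],[0,0,0],-1]]}}

```text
time: 18.68
position: [0.6342, -0.1578, 0.1113]
tool_rot: [-3.088, 0.544, -0.0]
ft_force: [-6.5, 1.8, 15.7]
grip_width: 0.175
grip_force: 60.1
```

Contact came about 5 mm early, so the scriber is probably pitched slightly in the grip. I'll ease off the pressure and soften the grip so it can level into both notches.

Call:
{"fn": "drive_tool", "kwargs": {"motion": [[[0,0,-0.2],[0,0,0],-1],[[0,0,0],[0,0,0],-1],[[0,0,0],[0,0,0],-1],[[0,0,0],[0,0,0],-1]], "force": 4}}

```text
time: 19.18
position: [0.6344, -0.1578, 0.1112]
tool_rot: [-3.09, 0.543, -0.001]
ft_force: [-2.2, -1.0, 4.2]
grip_width: 0.183
grip_force: 4.0
```

```bash
python3 -c "
from h import *
need(.6342,-.158,.107,-20); print(ctrl.get_state()['torque'])"
```

```text
t 19.18 p [ 0.6344 -0.1578  0.1112] yaw -19.94 F [-2.2 -1.   4.2] w 0.183 gf 4.0
shift cm (current axes) [-0.01  0.03  0.42] (target axes) [-0.01  0.03  0.42] turn deg [-0.27  0.01  0.06] q [-0.35  0.56  0.74  1.65 -0.42  1.09 -1.41]
[-0.42512148  0.70203982 -0.01908458]
```

Call:
{"fn": "drive_tool", "kwargs": {"motion": [[[0,0,0.2],[0,0,0],-1],[[0,0,0.2],[0,0,0],-1],[[0,0,0],[0,0,0],-1]]}}

```text
time: 19.55
position: [0.6351, -0.1581, 0.1075]
tool_rot: [-3.09, 0.543, -0.004]
ft_force: [-1.1, -3.2, 3.5]
grip_width: 0.188
grip_force: 4.0
```

```bash
python3 - <<'E'
from ov import *
need(.6342,-.158,.107,-20); print(ctrl.get_state()['torque'])
c=(.6342,-.158); snap('side','s4.png'); snap('top','t4.png')
# numeric look: column profile along nose part: compare brightness with seated model
z=42
for n,f in(('top','t4.png'),('side','s4.png')):
    im=cv2.imread('pics/'+f).mean(2)
    for x in(-48,-56,-64,-72,-80,50,58,62):
        P=T([[x,0,h] for h in(30,36,42,48,54)],c,-20); q=np.round(proj(n,P)).astype(int)
        print(n,x,[int(im[b,a]) for a,b in q])
E
```

```text
t 19.55 p [ 0.6351 -0.1581  0.1075] yaw -19.94 F [-1.1 -3.2  3.5] w 0.188 gf 4.0
shift cm (current axes) [-0.08  0.02  0.05] (target axes) [-0.08  0.02  0.05] turn deg [-0.26 -0.1   0.06] q [-0.35  0.57  0.73  1.66 -0.42  1.08 -1.41]
[-0.6170621   0.28448004 -0.1092122 ]
top -48 [137, 139, 139, 142, 140]
top -56 [138, 138, 140, 140, 135]
top -64 [136, 136, 136, 138, 134]
top -72 [134, 134, 136, 131, 131]
top -80 [132, 132, 132, 131, 131]
top 50 [153, 153, 150, 150, 155]
top 58 [155, 156, 154, 156, 156]
top 62 [154, 156, 156, 154, 155]
side -48 [125, 135, 137, 123, 115]
side -56 [130, 139, 142, 134, 123]
side -64 [138, 167, 164, 121, 51]
side -72 [96, 193, 183, 133, 42]
side -80 [67, 91, 94, 52, 38]
side 50 [106, 34, 24, 25, 32]
side 58 [83, 56, 24, 26, 36]
side 62 [105, 44, 25, 24, 30]
```

Call:
{"fn": "drive_tool", "kwargs": {"motion": [[[0,0,0],[0,0,0],-0.5],[[0,0,0],[0,0,0],-0.4],[[0,0,0],[0,0,0],-0.2],[[0,0,0],[0,0,0],-0.2],[[0,0,-1],[0,0,0],-0.2],[[0,0,-3],[0,0,0],-0.2],[[0,0,-5],[0,0,0],-0.2],[[0,0,-5],[0,0,0],-0.2],[[0,0,-5],[0,0,0],-0.2]]}}

```text
time: 20.78
position: [0.6341, -0.1584, 0.2998]
tool_rot: [-3.089, 0.543, -0.003]
ft_force: [0.6, -0.4, 0.2]
grip_width: 0.398
grip_force: 0.0
```

```bash
python3 - <<'E'
from ov import *
need(.45,0.1,.35,-20)
c=(.6342,-.158); snap('side','s5.png'); snap('top','t5.png')
z=42
M=[(T([[-60,-8,z+8],[60,-8,z+8],[60,8,z+8],[-60,8,z+8],[-60,-8,z+8]],c,-20),(0,255,0)),(T([[-88,0,z],[63,0,z]],c,-20),(255,0,255))]
a=(280,155,50,50,8)
A=crop('side','pics/s5.png',*a,M); B=crop('side','pics/s5.png',*a,[])
C=cv2.resize(cv2.imread('pics/t5.png')[140:220,300:380],(200,200))
X=np.zeros((600,800,3),np.uint8);X[:400]=np.hstack([A,B]);X[400:,:200]=C; cv2.imwrite('pics/v5.png',X)
E
```

```text
t 20.77 p [ 0.6341 -0.1584  0.2998] yaw -19.94 F [ 0.6 -0.4  0.2] w 0.398 gf 0.0
shift cm (current axes) [-26.11 -18.04  -4.95] (target axes) [-26.13 -17.98  -5.02] turn deg [-0.33 -0.06  0.06] q [-0.4   0.4   0.82  1.46 -0.3   1.41 -1.49]
```

View pics/v5.png

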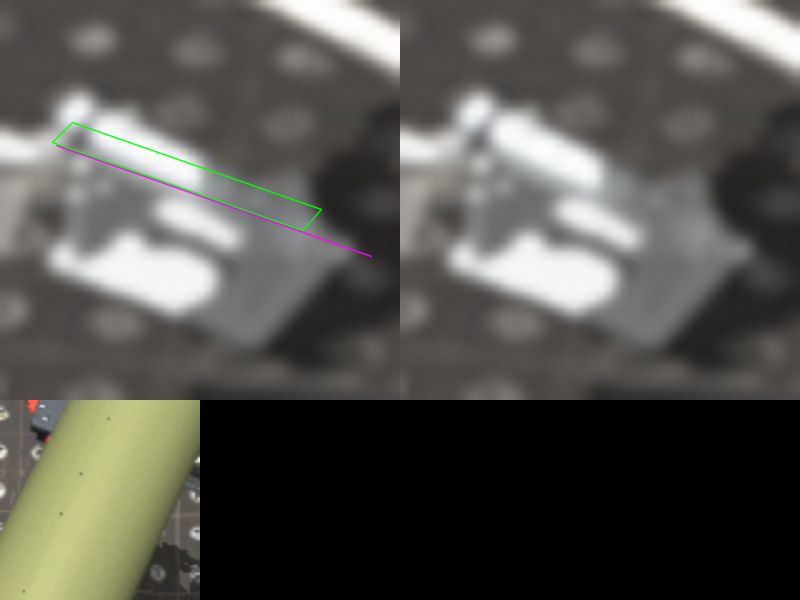

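The side picture shows the scriber released in the rest with its nose end down at about (323,186) and its button end too high at about (289,168). It has not dropped into the far notch. I'll move the arm clear and measure numerically.

Call:
{"fn": "drive_tool", "kwargs": {"motion": [[[-3,-2,-0.5],[0,0,0],-0.2],[[-4,-3,-0.5],[0,0,0],-0.2],[[-4,-3,-0.5],[0,0,0],-0.2],[[-4,-3,-0.5],[0,0,0],-0.2],[[-4,-3,0],[0,0,0],-0.2],[[-4,-3,0],[0,0,0],-0.2],[[-3,-3,0],[0,0,0],-0.2]]}}

```text
time: 21.75
position: [0.4565, 0.1196, 0.3186]
tool_rot: [-3.088, 0.541, -0.002]
ft_force: [-0.2, 1.0, -0.3]
grip_width: 0.401
grip_force: 0.0
```

```bash
python3 - <<'E'
from ov import *
need(.45,0.1,.35,-20)
ims=[ctrl.get_image('top') for _ in range(3)]; T5=np.mean([i.astype(float) for i in ims],0).mean(2)
S5=np.mean([ctrl.get_image('side').astype(float) for _ in range(3)],0).mean(2)
np.save('T5.npy',T5);np.save('S5.npy',S5)
T0=cv2.imread('pics/top0.png').mean(2); S0=cv2.imread('pics/side0.png').mean(2)
np.set_printoptions(linewidth=250)
print('top u330-364 v160-208 step1'); 
for v in range(158,208): print(v,' '.join('%3d'%x for x in T5[v,328:366]))
print('side u282-330')
for v in range(156,200): print(v,' '.join('%3d'%x for x in S5[v,284:330]))
E
```

```text
t 21.75 p [0.4565 0.1196 0.3186] yaw -19.87 F [-0.2  1.  -0.3] w 0.401 gf 0.0
shift cm (current axes) [ 0.06  2.04 -3.15] (target axes) [ 0.06  2.06 -3.14] turn deg [-0.4   0.01  0.13] q [-0.96 -0.12  0.61  1.85  0.06  1.38 -2.28]
top u330-364 v160-208 step1
158  90  90  96 128  98  90  90  89  91  90 101 185 215 197 204 207 208 206 211 251 255 255 255 207 218 228 226 224 213  88  93  89  90  89  99  97  89  94
159  93 128 195 200 152 105  90  88  90  88 101 198 222 204 202 202 207 211 216 252 254 253 253 203 216 222 225 222 210  90  89  89 102 143 153 132  92  95
160 109 173 105  79 137 160 102  91  89  91  91  70  80  82  85  86  80  83 119 251 238 253 254 182 136 148 149 152 159  91  90  91 123 203 206 219 157 129
161 129 210 143 102 114 226 136  91  89  91  97 112  91  88  88 101 162 225 140 251 255 248 222 247 148 153 109 107  95  91  92 100 157 234 177 195 205 196
162 119 209 118 112 128 186 155  93  90  88  96 108  94  89  88 106 156 226 140 250 230 240 255 255 255 247 146 101  96  91  94  95 147 233 146 113 172 208
163  97 125 215 245 238 148 103  89  89  91  90 107 101  91  
[... 14544 characters left out ...]
 104  92  79  72  72  75  76  80  90 108 136 160 178 197 210 216 210 179 128  84  68  67  66  67  72  78  85  91  92  86  76  70  71  72
197  74  76  75  74  73  73  73  76  83  91  96  93  87  79  72  70  72  75  75  72  74  85 103 121 139 157 172 181 169 129  87  68  68  68  69  73  85  96 103 105 109 105  94  81  73  72
198  79  80  80  78  76  76  76  75  76  78  80  80  76  73  71  72  75  78  76  75  76  83  95 107 116 118 119 120 109  85  67  67  68  68  69  77  93 107 108 104 106 111 106  91  77  71
199  79  81  80  79  78  77  78  77  77  77  77  77  77  75  75  76  78  80  79  79  82  86  89  90  92  90  85  82  78  73  71  71  69  68  69  75  89 103 108 107 108 112 105  91  77  72
```

```bash
python3 - <<'E'
from ov import *
def tri(a,b):
    o1,v1=ray('top',[a]);o2,v2=ray('side',[b]);v1=v1[0];v2=v2[0]
    s=np.linalg.lstsq(np.c_[v1,-v2],o2-o1,rcond=None)[0]; p=o1+s[0]*v1;q=o2+s[1]*v2
    return ((p+q)/2).round(4),np.linalg.norm(p-q).round(4)
c=np.array([.6342,-.158])
for n,a,b in(('button',(352.2,162.8),(289.0,168.5)),('collar',(351,165),(290,172)),('nose',(335.7,202.5),(322,186))):
    p,e=tri(a,b); d=p[:2]-c; y=np.radians(-20); print(n,p,e,'rest-frame',(1000*np.array([d@[np.cos(y),np.sin(y)],d@[-np.sin(y),np.cos(y)]])).round(1))
for pitch in (0,):
    for x in(63,53,-76,-88): print(x,proj('top',T([[x,0,42]],c,-20)),proj('side',T([[x,0,42]],c,-20)))
E
```

```text
button [ 0.6857 -0.1805  0.0602] 0.0018 rest-frame [56.1 -3.5]
collar [ 0.6823 -0.1782  0.0476] 0.002 rest-frame [52.1 -2.5]
nose [ 0.5674 -0.1345  0.0375] 0.0041 rest-frame [-70.8  -0.8]
63 [[351.25793168 162.28415622]] [[286.61470251 172.67037791]]
53 [[350.10011179 165.26602948]] [[289.128068  173.5559721]]
-76 [[334.8946421  204.44138248]] [[322.70635998 185.39522186]]
-88 [[333.45377955 208.15505592]] [[325.94080047 186.53640681]]
```

```bash
python3 - <<'E'
from ov import *
from scipy.optimize import least_squares
S=np.load('S5.npy'); Tp=np.load('T5.npy')
def cross(col,lo,hi,th,prof):  # first upward crossing
    for i in range(lo,hi):
        if prof[i]<th<=prof[i+1]: return i+(th-prof[i])/(prof[i+1]-prof[i])
se=[(u,cross(u,164,184,160,S[:,u])) for u in range(293,309)]
te=[]
for v in range(168,191):
    r=Tp[v]; j=[k for k in range(340,358) if r[k]>=200>r[k+1] and r[k+2]<180]
    if j: k=j[0]; te.append((k+(r[k]-200)/(r[k]-r[k+1]),v))
print([round(a[1],1) for a in se]); print([(round(a,1),v) for a,v in te])
c=np.array([.6342,-.158])
def pts(p,P):
    Rm=R.from_euler('ZYX',[p[2],-p[4],0],degrees=True).as_matrix()
    return np.array(P)/1000@Rm.T+[p[0],p[1],p[3]]
def dist(q,a,b): d=(b-a)/np.linalg.norm(b-a); return (q-a)@np.array([-d[1],d[0]])
E_=[[-60,-8,8],[60,-8,8]]
def f(p,coll=True):
    P=pts(p,E_); s=proj('side',P); t=proj('top',P)
    r=np.r_[dist(np.array(se),*s),dist(np.array(te),*t)]
    ends=np.r_[proj('top',pts(p,[[-76,0,0]]))[0]-[335.3,203.8],proj('side',pts(p,[[53,0,4]]))[0]-[289.6,172.3]]
    return np.r_[r,ends*.7]
r=least_squares(f,[c[0],c[1],-20,.042,3],loss='soft_l1',x_scale=[.01,.01,1,.01,1])
print(r.x.round(4),np.abs(r.fun).max().round(2),r.fun[-4:].round(2))
p=r.x
for x in(40,-40): print(x,pts(p,[[x,0,-8]]).round(4))
d=p[:2]-c;y=np.radians(-20);print('offset rest frame mm',1000*(d@[np.cos(y),np.sin(y)]),1000*(d@[-np.sin(y),np.cos(y)]))
E
```

```text
[np.float64(168.4), np.float64(168.5), np.float64(168.6), np.float64(169.0), np.float64(170.1), np.float64(170.6), np.float64(171.1), np.float64(171.6), np.float64(172.2), np.float64(172.6), np.float64(173.2), np.float64(173.6), np.float64(173.9), np.float64(174.3), np.float64(174.8), np.float64(175.3)]
[(np.float64(340.3), 168), (np.float64(351.7), 169), (np.float64(340.4), 170), (np.float64(340.5), 171), (np.float64(341.5), 172), (np.float64(342.5), 173), (np.float64(349.9), 174), (np.float64(349.5), 175), (np.float64(349.3), 176), (np.float64(348.5), 177), (np.float64(348.5), 178), (np.float64(347.7), 179), (np.float64(347.5), 180), (np.float64(347.3), 181), (np.float64(346.5), 182), (np.float64(346.4), 183), (np.float64(345.6), 184), (np.float64(345.5), 185), (np.float64(345.1), 186), (np.float64(344.5), 187), (np.float64(343.9), 188), (np.float64(343.6), 189), (np.float64(343.4), 190)]
[  0.6335  -0.157  -17.7476   0.0499   9.7903] 10.2 [ 0.15  0.81 -0.29 -2.15]
40 [[ 0.6723 -0.1694  0.0489]]
-40 [[ 0.5972 -0.1454  0.0353]]
offset rest frame mm -1.0369654705967153 0.6876289670788184
```

The button end seems to be propped up on the toggle-clamp-like object beyond the far upright, at top (348,160) and side (286,173). I'll check it in the first pictures.

```bash
python3 - <<'E'
from ov import *
def tri(a,b):
    o1,v1=ray('top',[a]);o2,v2=ray('side',[b]);v1=v1[0];v2=v2[0]
    s=np.linalg.lstsq(np.c_[v1,-v2],o2-o1,rcond=None)[0]; p=o1+s[0]*v1;q=o2+s[1]*v2
    return (p+q)/2,np.linalg.norm(p-q)
T0=cv2.imread('pics/top0.png').mean(2); S0=cv2.imread('pics/side0.png').mean(2)
print('T0 u336-358')
for v in range(150,168): print(v,' '.join('%3d'%x for x in T0[v,336:359]))
print('S0 u262-296')
for v in range(160,190): print(v,' '.join('%3d'%x for x in S0[v,262:300]))
c=np.array([.6342,-.158]); y=np.radians(-20)
for a in((348.5,162.5),(350,162.5)):
    p,e=tri(a,(287,173)); d=p[:2]-c; print(a,p.round(4),round(e,4),1000*(d@[np.cos(y),np.sin(y)]),1000*(d@[-np.sin(y),np.cos(y)]))
print(onz('top',[(348.5,162.5)],0)[0])
E
```

```text
T0 u336-358
150  92  93 100 177 195 195 188 192 197 191 193 247 255 255 255 134 186 185 182 189 217  94  93
151  88  92 100 173 196 203 186 188 195 208 211 249 255 255 255 137 189 188 193 202 225  92  93
152  91  92 101 181 205 200 197 186 190 199 213 251 255 255 255 145 197 182 184 185 217  92  91
153  94  95 102 187 214 204 202 195 194 200 213 252 255 255 255 149 195 183 179 182 214  91  90
154  96  92 105 179 212 213 214 211 198 197 208 251 255 255 255 145 189 182 175 186 213  93  97
155  93  93 105 187 216 216 216 219 200 199 207 251 255 255 255 155 192 187 183 189 188  91  91
156  95  92 101 193 217 207 208 217 206 201 210 251 255 255 255 204 205 200 192 191 192  89  93
157  97  95 104 191 209 197 202 211 208 197 206 251 255 255 255 205 220 216 213 204 195  89  91
158  90  94 103 188 216 201 206 211 209 207 213 251 255 255 255 209 221 231 228 226 214  92  94
159  92  88 103 201 224 206 205 208 211 213 218 252 254 253 254 207 218 226 228 225 215  88  90
160  90  92  93  69  82  83  87  90  80  87 121 252 240 253 254 185 142 149 151 152 161  95  92
161  90  92  99 112  93  89  88 
[... 4835 characters left out ...]
 195 223 235 236 226 208 207
187  74  75  77  83  87  85  84  82  80  77  78  83  90  97  99 102 104 101  95  88  84  81  84 114 167 209 214 195 185 196 218 231 237 240 239 236 233 231
188  82  79  76  77  80  78  76  75  74  73  75  77  82  85  85  82  81  78  78  78  75  72  77  99 140 178 196 201 214 227 235 240 241 241 240 240 239 239
189 106  98  91  89  88  84  76  71  69  70  71  73  74  76  76  75  74  74  75  75  72  73  73  81  98 121 143 165 190 214 227 234 239 240 241 241 240 240
(348.5, 162.5) [ 0.6904 -0.1707  0.0478] 0.0008 57.17435133645197 7.34457073439551
(350, 162.5) [ 0.6916 -0.1755  0.044 ] 0.0009 59.939790075252354 3.147537560698747
[ 0.70447368 -0.17520775  0.        ]
```

Confirmed. A fixed clamp bar ends about 57 mm beyond the rest centre, at a height of about 45 mm, and the button is lying on it. I'll regrasp with the tool tilted to match the pitch, level the scriber, and lay it about 7 mm nearer the robot so the button clears the bar.

```bash
cat >> h.py <<'E'
def need2(C,yaw,pitch,up=0,L=.063):
    """TCP so that the point L ahead of it is at C, tool x at yaw, raised by pitch; up = extra world height"""
    s=ctrl.get_state(); Rm=R.from_rotvec(s['tool_rot']).as_matrix(); p=np.array(s['position'])
    Rt=R.from_euler('ZXY',[yaw,180,pitch],degrees=True).as_matrix()
    t=np.array(C)-L*Rt[:,2]+[0,0,up]; d=(t-p)*100
    print('t %.2f'%s['time'],'p',p.round(4),'target',t.round(4),'x axis now',Rm[:,0].round(3),'want',Rt[:,0].round(3),'F',np.round(s['ft_force'],1),'w %.3f'%s['grip_width'])
    print('shift now-axes',(Rm.T@d).round(2),'target-axes',(Rt.T@d).round(2),'turn',np.degrees(R.from_matrix(Rm.T@Rt).as_rotvec()).round(2))
E
python3 -c "
from h import *
need2((.6335,-.157,.0499),-18.5,9.8,up=.09)"
```

```text
t 22.05 p [0.4584 0.1169 0.3184] target [ 0.6233 -0.1536  0.202 ] x axis now [ 0.939 -0.343  0.   ] want [ 0.934 -0.313  0.17 ] F [-0.7 -0.4 -0.2] w 0.396
shift now-axes [24.76 19.82 11.55] target-axes [21.89 20.42 15.59] turn [-0.17  9.77 -1.56]
```

Call:
{"fn": "drive_tool", "kwargs": {"motion": [[[3.1,2.5,0],[0,0,0],-0.2],[[3.1,2.5,0],[0,0,0],-0.2],[[3.1,2.5,0],[0,0,0],-0.2],[[3.1,2.5,0],[0,0,0],-0.2],[[3.1,2.5,0],[0,0,0],-0.2],[[3.1,2.5,0],[0,0,0],-0.2],[[3.1,2.5,3],[0,0,0],-0.2],[[3.1,2.3,3],[0,0,0],-0.2],[[0,0,3],[0,5,-0.8],-0.2],[[0,0,2.5],[0,4.8,-0.8],-0.2],[[0,0,0],[0,0,0],-0.2],[[0,0,0],[0,0,0],-0.2]]}}

```text
time: 23.55
position: [0.6267, -0.1534, 0.2039]
tool_rot: [3.066, -0.496, 0.266]
ft_force: [-0.2, -0.5, 2.2]
grip_width: 0.402
grip_force: 0.0
```

```bash
python3 -c "
from h import *
need2((.6335,-.157,.0499),-18.5,9.8,up=.04)"
```

```text
t 23.55 p [ 0.6267 -0.1534  0.2039] target [ 0.6233 -0.1536  0.152 ] x axis now [ 0.935 -0.311  0.172] want [ 0.934 -0.313  0.17 ] F [-0.2 -0.5  2.2] w 0.402
shift now-axes [-1.2   0.14  5.06] target-axes [-1.19  0.12  5.06] turn [-0.18 -0.08  0.09]
```

Call:
{"fn": "drive_tool", "kwargs": {"motion": [[[-0.6,0.1,2.5],[0,0,0],-0.2],[[-0.6,0,2.6],[0,0,0],-0.2],[[0,0,0],[0,0,0],-0.2]]}}

```text
time: 23.92
position: [0.6226, -0.1524, 0.1497]
tool_rot: [3.066, -0.495, 0.26]
ft_force: [0.5, 0.2, 0.5]
grip_width: 0.399
grip_force: 0.0
```

```bash
python3 -c "
from h import *
need2((.6335,-.157,.0499),-18.5,9.8)"
```

```text
t 23.93 p [ 0.6226 -0.1524  0.1497] target [ 0.6233 -0.1536  0.112 ] x axis now [ 0.936 -0.31   0.168] want [ 0.934 -0.313  0.17 ] F [0.5 0.2 0.5] w 0.399
shift now-axes [-0.53  0.1   3.74] target-axes [-0.53  0.09  3.74] turn [-0.15  0.11  0.15]
```

Call:
{"fn": "drive_tool", "kwargs": {"motion": [[[-0.2,0.1,1.5],[0,0,0],-0.2],[[-0.2,0,1.5],[0,0,0],-0.2],[[-0.1,0,0.7],[0,0,0],-0.2],[[0,0,0],[0,0,0],-0.2],[[0,0,0],[0,0,0],-0.6],[[0,0,0],[0,0,0],-1],[[0,0,0],[0,0,0],-1],[[0,0,0],[0,0,0],-1],[[0,0,0],[0,0,0],-1]], "force": 30}}

```text
time: 25.05
position: [0.6236, -0.1544, 0.1131]
tool_rot: [3.066, -0.496, 0.265]
ft_force: [-0.9, -1.7, 3.1]
grip_width: 0.183
grip_force: 29.6
```

```bash
python3 -c "
from h import *
need2((.6335,-.157,.0499),-18.5,9.8)"
```

```text
t 25.05 p [ 0.6236 -0.1544  0.1131] target [ 0.6233 -0.1536  0.112 ] x axis now [ 0.935 -0.311  0.171] want [ 0.934 -0.313  0.17 ] F [-0.9 -1.7  3.1] w 0.183
shift now-axes [-0.07 -0.06  0.11] target-axes [-0.07 -0.06  0.11] turn [-0.16 -0.04  0.11]
```

Call:
{"fn": "drive_tool", "kwargs": {"motion": [[[0.2,0,-1],[0,0,0],-1],[[0.4,0,-2.2],[0,0,0],-1],[[0.3,0,-1.8],[0,0,0],-1],[[0,0,0],[0,-5,0],-1],[[0,0,0],[0,-4.8,-1.5],-1],[[0,0,0],[0,0,0],-1],[[0,0,0],[0,0,0],-1]], "force": 45}}

```text
time: 25.92
position: [0.6238, -0.1538, 0.1635]
tool_rot: [-3.106, 0.46, -0.002]
ft_force: [0.1, -0.6, -0.8]
grip_width: 0.176
grip_force: 44.4
```

```bash
python3 - <<'E'
from h import *
y=np.radians(-20); c=np.array([.6342,-.158]); u=np.array([np.cos(y),np.sin(y)]); w=np.array([-np.sin(y),np.cos(y)])
g=c-.007*u-.0005*w; print(g)
need2((*g,.042),-20,0,up=.035)
E
```

```text
[ 0.62745114 -0.15607571]
t 25.93 p [ 0.6238 -0.1538  0.1635] target [ 0.6275 -0.1561  0.14  ] x axis now [ 0.957 -0.29   0.001] want [ 0.94  -0.342  0.   ] F [ 0.1 -0.6 -0.8] w 0.176
shift now-axes [0.42 0.11 2.35] target-axes [0.42 0.09 2.35] turn [-0.1  -0.06  3.15]
```

Call:
{"fn": "drive_tool", "kwargs": {"motion": [[[0.4,0.1,1.3],[0,0,3.1],-1],[[0,0,1],[0,0,0],-1],[[0,0,0],[0,0,0],-1],[[0,0,0],[0,0,0],-1]]}}

```text
time: 26.42
position: [0.6275, -0.1558, 0.1409]
tool_rot: [-3.092, 0.542, -0.001]
ft_force: [0.1, -0.1, -0.2]
grip_width: 0.18
grip_force: 44.4
```

```bash
python3 -c "
from h import *
need2((.6275,-.1561,.042),-20,0)"
```

```text
t 26.43 p [ 0.6275 -0.1558  0.1409] target [ 0.6275 -0.1561  0.105 ] x axis now [ 0.94  -0.34   0.001] want [ 0.94  -0.342  0.   ] F [ 0.1 -0.1 -0.2] w 0.180
shift now-axes [0.01 0.04 3.59] target-axes [0.01 0.03 3.59] turn [-0.12 -0.03  0.1 ]
```

Call:
{"fn": "drive_tool", "kwargs": {"motion": [[[0,0,1],[0,0,0],-1],[[0,0,1],[0,0,0],-1],[[0,0,0.6],[0,0,0],-1],[[0,0,0.3],[0,0,0],-1],[[0,0,0.2],[0,0,0],-1],[[0,0,0],[0,0,0],-1]]}}

```text
time: 27.18
position: [0.6277, -0.156, 0.11]
tool_rot: [-3.092, 0.543, -0.001]
ft_force: [-2.1, 0.3, 1.3]
grip_width: 0.179
grip_force: 44.4
```

Call:
{"fn": "drive_tool", "kwargs": {"motion": [[[0,0,0.2],[0,0,0],-1],[[0,0,0],[0,0,0],-1]]}}

```text
time: 27.42
position: [0.6276, -0.1566, 0.1086]
tool_rot: [-3.093, 0.544, -0.002]
ft_force: [-4.3, 0.3, 6.7]
grip_width: 0.18
grip_force: 45.0
```

Call:
{"fn": "drive_tool", "kwargs": {"motion": [[[0,0,0.2],[0,0,0],-1],[[0,0,0],[0,0,0],-1]]}}

```text
time: 27.68
position: [0.6277, -0.1567, 0.1084]
tool_rot: [-3.091, 0.544, -0.002]
ft_force: [-7.2, 1.7, 16.6]
grip_width: 0.176
grip_force: 45.0
```

Call:
{"fn": "drive_tool", "kwargs": {"motion": [[[0,0,-0.3],[0,0,0],-1],[[0,0,0],[0,0,0],-1],[[0,0,0],[0,0,0],-1]], "force": 4}}

```text
time: 28.05
position: [0.6276, -0.1558, 0.1084]
tool_rot: [-3.093, 0.543, -0.001]
ft_force: [0.4, -0.3, 1.0]
grip_width: 0.179
grip_force: 4.0
```

Call:
{"fn": "drive_tool", "kwargs": {"motion": [[[0,0,0],[0,0,0],-0.5],[[0,0,0],[0,0,0],-0.2],[[0,0,0],[0,0,0],-0.2],[[0,0,-1],[0,0,0],-0.2],[[0,0,-3],[0,0,0],-0.2],[[0,0,-5],[0,0,0],-0.2],[[0,0,-5],[0,0,0],-0.2],[[-3,-2,-5],[0,0,0],-0.2],[[-4,-3,-3],[0,0,0],-0.2],[[-4,-3,0],[0,0,0],-0.2],[[-4,-3,0],[0,0,0],-0.2],[[-4,-3,0],[0,0,0],-0.2]]}}

```text
time: 29.55
position: [0.4955, 0.041, 0.3295]
tool_rot: [-3.091, 0.544, -0.002]
ft_force: [0.6, 1.4, 0.0]
grip_width: 0.395
grip_force: 0.0
```

Call:
{"fn": "drive_tool", "kwargs": {"motion": [[[-3,-3,0],[0,0,0],-0.2],[[-3,-3,0],[0,0,0],-0.2],[[0,0,0],[0,0,0],-0.2]]}}

```text
time: 29.92
position: [0.4591, 0.1201, 0.3294]
tool_rot: [-3.092, 0.533, -0.0]
ft_force: [-0.1, -0.9, 0.3]
grip_width: 0.402
grip_force: 0.0
```

```bash
cat > fit.py <<'E'
from ov import *
from scipy.optimize import least_squares
S=np.mean([ctrl.get_image('side').astype(float) for _ in range(3)],0).mean(2)
Tp=np.mean([ctrl.get_image('top').astype(float) for _ in range(3)],0).mean(2); np.save('S6.npy',S);np.save('T6.npy',Tp)
print('state',ctrl.get_state()['time'],ctrl.get_state()['position'])
print('T u330-358')
for v in list(range(159,174))+list(range(194,210)): print(v,' '.join('%3d'%x for x in Tp[v,330:359]))
print('S u282-328')
for v in range(162,192): print(v,' '.join('%3d'%x for x in S[v,282:328]))
E
python3 fit.py
```

```text
state 30.225 [0.46105754 0.11559349 0.32900763]
T u330-358
159 194 199 151 103  89  89  89  89 101 198 223 203 202 204 208 211 217 252 254 253 253 204 216 222 224 222 213  89  89
160 105  79 137 158 103  90  88  90  90  70  80  83  85  89  79  83 118 251 237 253 254 183 138 148 149 151 158  90  88
161 143 104 113 226 136  91  89  92  98 111  91  88  87 100 162 224 140 251 255 248 225 101  96  94  99 108  93  92  91
162 118 111 128 185 155  93  90  90  96 109  93  89  89 106 156 226 140 250 229 232 231 105  94  92  96 101  95  91  94
163 215 244 238 147 105  91  87  89  91 110 101  90  90  90  99 140 118 147 146 148 138  90  91  90  91 107  93  91  92
164 113 121 118  97  89  88  89  89  93 111 101 100  91  89  92 101 103 111 121 211 189 166 122  91  93 109  92  91  91
165  91  90  92  90  87  88  91  89  93 112 136 175 170 254 214 102  86  83 195 255 255 255 243  89  93 110  90  90  91
166  89  91  91  91  92  89  87  90  91 129 241 255 251 233 218 181  87  99 228 255 255 255 255 160 100 107  90  89  90
167  91  89  89  90  89  91  90  89  95 148 242 137 211 145 129 186 134 115 183 1
[... 7629 characters left out ...]
 244 244 244 243 243 242 242 241 239 236 232 221 186 149 130 135 134 118 107 106 105 106 110 126 149 153 126  97 100 117 121 111 104 102
189  75  75  77  83 101 125 147 169 195 219 230 238 242 243 243 243 243 243 243 243 242 242 241 237 226 199 171 152 133 113 106 106 107 108 114 129 151 149 115  84  91 110 116 109 103 105
190  75  73  72  73  75  83  94 111 134 159 185 211 227 233 237 241 242 243 243 243 243 243 243 242 239 230 209 174 139 113 106 107 108 112 114 119 123 112  87  73  82 100 109 109 106 105
191  87  76  70  69  70  71  73  76  84  98 120 147 170 190 210 226 235 240 242 243 244 244 243 243 242 239 226 187 142 114 106 108 112 118 116 106  90  73  62  63  71  81  92  96  95  91
```

```bash
python3 - <<'E'
from ov import *
from scipy.optimize import least_squares
S=np.load('S6.npy');Tp=np.load('T6.npy');T0=cv2.imread('pics/top0.png').mean(2);T5=np.load('T5.npy')
def up(p,lo,hi,th):
    for i in range(lo,hi):
        if p[i]<th<=p[i+1]: return i+(th-p[i])/(p[i+1]-p[i])
se=np.array([(u,up(S[:,u],168,184,160)) for u in range(299,311)])
te=[]
for v in range(174,191):
    r=Tp[v]
    for k in range(342,353):
        if r[k]>=200>r[k+1] and r[k+2]<180: te.append((k+(r[k]-200)/(r[k]-r[k+1]),v)); break
te=np.array(te)
def pts(p,P): return np.array(P)/1000@R.from_euler('ZY',[p[2],-p[4]],degrees=True).as_matrix()  .T+[p[0],p[1],p[3]]
def pts(p,P):
    Rm=R.from_euler('ZYX',[p[2],-p[4],0],degrees=True).as_matrix(); return np.array(P)/1000@Rm.T+[p[0],p[1],p[3]]
def dist(q,a,b): d=(b-a)/np.linalg.norm(b-a); return (q-a)@np.array([-d[1],d[0]])
def f(p):
    P=pts(p,[[-60,-8,8],[60,-8,8]])
    e=np.r_[proj('top',pts(p,[[-76,0,0]]))[0]-[335,206.4],proj('top',pts(p,[[63,0,3]]))[0,1]-164.3]
    return np.r_[dist(se,*proj('side',P)),dist(te,*proj('top',P)),e*2]
c=np.array([.6342,-.158])
r=least_squares(f,[*c,-20,.042,0],loss='soft_l1',x_scale=[.01,.01,1,.01,1]); p=r.x
print(p.round(4),np.abs(r.fun).max().round(2),r.fun[-3:].round(2)); d=p[:2]-c;y=np.radians(-20)
print('offset mm',1000*(d@[np.cos(y),np.sin(y)]),1000*(d@[-np.sin(y),np.cos(y)]))
for x in(40,-40): print(x,pts(p,[[x,0,-8]])[0].round(4))
print('pt pred',proj('top',pts(p,[[-80,0,0],[-88,0,0]])))
for v in range(204,213): print(v,'T0',T0[v,328:340].astype(int),'now',Tp[v,328:340].astype(int))
E
```

```text
[  0.6276  -0.1567 -19.3039   0.043   -2.8366] 0.39 [-0.32  0.08 -0.21]
offset mm -6.612693958210066 -1.0653555252238152
40 [ 0.665  -0.1698  0.033 ]
-40 [ 0.5895 -0.1434  0.037 ]
pt pred [[334.37652999 207.67993785]
 [333.45021615 210.16098045]]
204 T0 [ 97 107 104  98  93  92  92  93  92  91 109 113] now [ 94 104 102  97  91 112 235 252 251 216  68  53]
205 T0 [121 175 163 129  94  91  92  93  93  95 107 112] now [122 172 161 130  92 129 252 253 237  89  51  52]
206 T0 [188 151 161 189 183  97  93  92  92  92 108 110] now [187 148 160 185 180 102 161 230 140  47  52  51]
207 T0 [235 255 255 253 183 163  93  91  93  98 112 102] now [234 254 255 252 181 162 156  79  54  47  55  52]
208 T0 [238 255 255 255 211 172  95  93  93  96 111 107] now [236 255 255 254 206 143 189  46  44  46  59 105]
209 T0 [231 255 255 255 172 132  95  94  93  93 110 111] now [229 255 255 254 170 134 101  47  47  46  61 110]
210 T0 [131 228 241 215 123  97  92  95  96  92 112 110] now [130 225 239 213 125  93  87  46  47  51 106 109]
211 T0 [ 98 129 123 110  96  91  91  91  93  91 107 108] now [ 96 128 121 108  92  90  87  43  52  91 107 107]
212 T0 [ 95  99  98  96  91  97  95  93  91  94 113 109] now [ 91  96  97  95  91  96  90  44  51  91 110 104]
```

The scriber now lies level in both notches, clear of the bar, with the point out: there are new bright pixels at (334,207-208). It sits about 6.6 mm toward the robot from the rest centre. The gap to the bar looks like about 3.5 mm, so I'll nudge it 2-3 mm closer to centre.

Call:
{"fn": "drive_tool", "kwargs": {"motion": [[[3,2.2,0],[0,0,0],-0.2],[[3.5,3,0],[0,0,0],-0.2],[[3.5,3,0],[0,0,0],-0.2],[[3.5,3,0],[0,0,0],-0.2],[[3.5,3,0],[0,0,0],-0.2],[[3.5,3,0],[0,0,0],-0.2],[[3.5,2.8,4],[0,0,0],-0.2],[[1,0,5],[0,0,0],-0.2],[[0,0,5],[0,0,0],-0.2],[[0,0,0],[0,0,0],-0.2],[[0,0,0],[0,0,0],-0.2]]}}

```text
time: 31.6
position: [0.6283, -0.1569, 0.1905]
tool_rot: [-3.093, 0.544, -0.004]
ft_force: [0.3, -0.1, -0.2]
grip_width: 0.4
grip_force: 0.0
```

```bash
python3 -c "
from h import *
need2((.6276,-.1567,.042),-19.6,0,L=.064)"
```

```text
t 31.60 p [ 0.6283 -0.1569  0.1905] target [ 0.6276 -0.1567  0.106 ] x axis now [ 0.94  -0.341  0.003] want [ 0.942 -0.335  0.   ] F [ 0.3 -0.1 -0.2] w 0.400
shift now-axes [-0.1   0.02  8.45] target-axes [-0.07  0.01  8.45] turn [-0.08 -0.15 -0.35]
```

Call:
{"fn": "drive_tool", "kwargs": {"motion": [[[0,0,3.5],[0,0,0],-0.2],[[0,0,3],[0,0,0],-0.2],[[0,0,1.3],[0,0,0],-0.2],[[0,0,0.4],[0,0,0],-0.4],[[0,0,0],[0,0,0],-0.5],[[0,0,0],[0,0,0],-1],[[0,0,0],[0,0,0],-1],[[0,0,0],[0,0,0],-1],[[0,0,0],[0,0,0],-1]], "force": 12}}

```text
time: 32.72
position: [0.6282, -0.1561, 0.1077]
tool_rot: [-3.092, 0.543, -0.003]
ft_force: [-0.7, 1.2, 5.3]
grip_width: 0.184
grip_force: 12.0
```

Call:
{"fn": "drive_tool", "kwargs": {"motion": [[[0.15,0,0],[0,0,0],-1],[[0,0,0],[0,0,0],-1],[[0,0,0],[0,0,0],-1]]}}

```text
time: 33.1
position: [0.6284, -0.1562, 0.1077]
tool_rot: [-3.091, 0.543, 0.002]
ft_force: [-4.2, 1.7, 8.7]
grip_width: 0.185
grip_force: 12.0
```

Call:
{"fn": "drive_tool", "kwargs": {"motion": [[[0.1,0,0],[0,0,0],-1],[[0,0,0],[0,0,0],-1],[[0,0,0],[0,0,0],-1]]}}

```text
time: 33.48
position: [0.6287, -0.1563, 0.1076]
tool_rot: [-3.091, 0.543, 0.005]
ft_force: [-7.0, 2.1, 10.9]
grip_width: 0.18
grip_force: 12.0
```

Call:
{"fn": "drive_tool", "kwargs": {"motion": [[[0,0,-0.3],[0,0,0],-1],[[0,0,0],[0,0,0],-1],[[0,0,0],[0,0,0],-1],[[0,0,0],[0,0,0],-1]], "force": 20}}

```text
time: 33.98
position: [0.629, -0.1566, 0.1089]
tool_rot: [-3.092, 0.544, 0.003]
ft_force: [-5.2, 0.5, -0.9]
grip_width: 0.179
grip_force: 20.0
```

The arm still feels 5 N along -x with the scriber lifted, so the button now touches the bar end and this is as central as it can lie. I'll back off slightly, set it down and release.

Call:
{"fn": "drive_tool", "kwargs": {"motion": [[[-0.2,0,0],[0,0,0],-1],[[0,0,0.2],[0,0,0],-1],[[0,0,0],[0,0,0],-1],[[0,0,0],[0,0,0],-1]]}}

```text
time: 34.48
position: [0.6285, -0.1562, 0.1077]
tool_rot: [-3.093, 0.543, -0.002]
ft_force: [-1.7, -0.8, -0.6]
grip_width: 0.179
grip_force: 20.0
```

Call:
{"fn": "drive_tool", "kwargs": {"motion": [[[0,0,0],[0,0,0],-0.6],[[0,0,0],[0,0,0],-0.3],[[0,0,0],[0,0,0],-0.2],[[0,0,0],[0,0,0],-0.2],[[0,0,-1],[0,0,0],-0.2],[[0,0,-3],[0,0,0],-0.2],[[0,0,-5],[0,0,0],-0.2],[[0,0,-5],[0,0,0],-0.2],[[-3,-2,-5],[0,0,0],-0.2],[[-4,-3,-2],[0,0,0],-0.2],[[-4,-3,0],[0,0,0],-0.2],[[-4,-3,0],[0,0,0],-0.2]]}}

```text
time: 35.98
position: [0.5236, -0.0011, 0.3184]
tool_rot: [-3.091, 0.545, -0.002]
ft_force: [-0.4, 1.3, 0.1]
grip_width: 0.397
grip_force: 0.0
```

Call:
{"fn": "drive_tool", "kwargs": {"motion": [[[-4,-3,0],[0,0,0],-0.2],[[-3,-3,0],[0,0,0],-0.2],[[-3,-3,0],[0,0,0],-0.2],[[0,0,0],[0,0,0],-0.2]]}}

```text
time: 36.48
position: [0.4596, 0.1199, 0.3183]
tool_rot: [-3.092, 0.533, 0.0]
ft_force: [0.3, -0.0, -0.4]
grip_width: 0.403
grip_force: 0.0
```

```bash
python3 fit.py | head -1; python3 - <<'E'
from ov import *
from scipy.optimize import least_squares
S=np.load('S6.npy');Tp=np.load('T6.npy')
def up(p,lo,hi,th):
    for i in range(lo,hi):
        if p[i]<th<=p[i+1]: return i+(th-p[i])/(p[i+1]-p[i])
se=np.array([(u,up(S[:,u],168,184,160)) for u in range(299,311)])
te=[]
for v in range(174,191):
    r=Tp[v]
    for k in range(342,353):
        if r[k]>=200>r[k+1] and r[k+2]<180: te.append((k+(r[k]-200)/(r[k]-r[k+1]),v)); break
print('side edge slope (level .352)',np.polyfit(*se.T,1).round(3),'top edge',np.polyfit(np.array(te)[:,1],np.array(te)[:,0],1).round(3))
for v in list(range(161,169))+list(range(203,211)): print(v,Tp[v,331:354].astype(int))
# bystanders moved? compare with first picture
for n,A in(('top',Tp),('side',S)):
    d=np.abs(A-cv2.imread(f'pics/{n}0.png').mean(2))>40; k,_,st,ce=cv2.connectedComponentsWithStats(d.astype(np.uint8))
    print(n,[(ce[i].round().astype(int).tolist(),int(st[i,4])) for i in range(1,k) if st[i,4]>25])
E
```

```text
state 36.775 [0.46154887 0.11544905 0.31800142]
side edge slope (level .352) [ 0.338 71.96 ] top edge [-3.91000e-01  4.18039e+02]
161 [102 113 226 135  89  90  93  96 110  92  90  89  99 164 224 139 250 255
 248 224 102  96  95]
162 [113 128 186 155  92  91  89  96 108  94  88  91 105 155 225 139 250 229
 232 231 103  91  92]
163 [244 237 147 106  90  89  90  92 109 101  91  89  91  99 142 118 148 144
 148 138  92  91  89]
164 [122 118  98  90  89  90  89  92 110 104 100  90  89  93 101 103 110 120
 213 189 166 140  89]
165 [ 90  91  89  89  88  90  89  93 112 134 177 171 254 215 102  87  81 195
 255 255 255 244  90]
166 [ 89  90  91  89  92  90  91  91 130 241 255 250 232 218 179  89  89 199
 255 255 255 255 162]
167 [ 91  89  90  91  90  91  89  95 149 241 137 212 144 129 186 132 116 181
 185 191 231 252 103]
168 [ 95  95  90  91  92  92  93 115 236 247  99 117 113 113 148 251 162 186
 153 212 177 165  97]
203 [ 91  91 102 184 251 253 244 147  57  48  53  91  89  87  89  55  53 104
  93  87  89  87  90]
204 [ 95  90 104 210 252 251 220  68  55  48  50  88  90  88  93  87  87  92
  
[... 962 characters left out ...]
605, 61], 385), ([555, 64], 153), ([572, 82], 895), ([530, 91], 36), ([598, 107], 130), ([522, 123], 142), ([538, 133], 39), ([607, 143], 109), ([610, 162], 43), ([535, 178], 551), ([330, 162], 30), ([360, 170], 256), ([307, 179], 206), ([340, 180], 262), ([612, 181], 44), ([302, 185], 42), ([547, 303], 10113), ([612, 206], 59), ([519, 206], 80), ([624, 212], 50), ([618, 219], 44), ([463, 229], 517), ([432, 230], 71), ([381, 237], 43), ([398, 239], 62), ([371, 255], 87), ([389, 246], 32), ([431, 242], 36), ([364, 247], 42), ([380, 249], 49), ([398, 250], 46), ([362, 259], 46), ([355, 263], 28), ([485, 398], 52)]Exception ignored on flushing sys.stdout:
BrokenPipeError: [Errno 32] Broken pipe
```

```bash
python3 -c "
from bench import ctrl
print(ctrl.close_job())"
```

```text
the job is handed in; nothing more can be done
None
```

The job is handed in: the button is pushed fully in with the point out, and the scriber is released and lying level in both notches, but about 6 mm off centre toward the robot because the end of a fixed clamp bar blocks the button; on my first try the button caught on that bar, so I regrasped and re-laid it, and the pictures showed no other loose item moved.

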